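# Make up a valve fitting kit in the stores tray

## Robot

A 6-joint arm with a two-finger parallel gripper is mounted at the origin on the work surface. World frame = base frame: x ahead of the robot, y to its left, z up, the work surface at z = 0. Lengths are in m, angles in rad, forces in N, time in s.
With the tool pointing down it reaches from about 0.325 to 0.775 m from the base axis. Payload 5.5 kg.
Tool frame: the origin (TCP) lies at the centre of the arm's flange, where the gripper is bolted on; the fingertips stand tip_reach ahead of it and the grasp point (between the pads) lies 155 mm ahead of it (tip_reach is the distance from the TCP to the fingertips, in m); z points along the fingers, y is the direction in which the jaws open and shut (so a half turn about z gives the same grasp; the last joint's range is limited). The gripper opens to 85 mm and grips with 20 to 120 N. Pads are 22 mm wide; open, the fingers measure 114 mm over their backs; the gripper's body (76 mm by 85 mm) begins 54 mm behind the grasp point. The pads swing forward as they close: fully open they stand 13 mm farther back than shut.
Start: joints at [1.055, 0.091, 1.231, -0, 1.82, -0.057], TCP at [0.266, 0.538, 0.405] pointing down, gripper open.
Joint ranges: [-2.87, 2.87], [-0.86, 2.18], [0.17, 2.46], [-1.51, 4.65], [0.06, 2.69], [-2.65, 2.65]. Speed limits (rad/s): [2.57, 2.57, 3.01, 3.14, 3.14, 3.14].

## Interface

Orientations are given as a 3x3 rotation matrix whose columns are the frame's x, y, z axes.
In Python, from rig import read_state, snapshot, finish_job, tip_reach gives the robot as it stands.
- The arm moves only by the tool move_arm, never from a script. Its argument "targets" is a list that holds one entry, the list of rows, each a list of 5 numbers: the shift along the world's x, y, z scaled (see below), then the turn about the world's z scaled (see below), then the gripper command: -1 is shut, 1 is fully open, values between are in proportion. In form: [[[x, y, z, turn, gripper], ...]]. A call has 1 to 20 rows; each row shifts and turns the commanded pose from where the row before left it; what a row does not reach is not made up. The controller multiplies each number of a shift by 20 mm and each number of a turn by 45 degrees. A row lasts 1/8 s, in which the tool goes at most 62.5 mm and 10.7 degrees, less where a joint would pass 70% of its speed; a pose out of reach is approached as far as the arm can. A call with a number of a shift or a turn outside -1 to 1 is refused whole. A call with a gripper value outside its range is refused whole. The fingers move at their own pace and stop on an object; "newtons" is the grip in N (left out, the last holds). Time passes only in rows, so rows that do not move let the fingers close. It gives the time, the measured TCP pose, the force and the opening at its end, in the units of the state.
- read_state(): the state, without advancing time (a new reading comes with each control period).
- snapshot(name): name is "side" or "top" or "wrist"; returns a dict with "image" (480x640x3 uint8, blue, green, red), "fx", "fy", "cx", "cy" (pixels), "dist" ([k1, k2, p1, p2, k3] as OpenCV has them; the pictures are not rectified), "position" and "attitude" of the camera in the world; the wrist camera has in their place "hand_eye" (4x4, takes a point from camera to tool coordinates, whose origin is the TCP and whose axes are the flange's). Camera axes: x right, y down, z forward; pixel columns grow to the right and rows downward; lengths in m; the calibration is good to about 2 mm. A picture is of the moment at which its call begins: read the wrist's pose just before it. There is no depth.
- finish_job(): hands the job in, once; it reports no verdict.
The state is a dict: "time_s": time; "q": joint angles; "dq": joint speeds; "effort": joint torques, N m; "ee_pos": TCP position; "eef_rot": TCP orientation; "contact_force": force on the tool from outside, world axes, zero at the start; "moment": the same for the moment, N m; "grip_width": finger opening in m.
Only numpy, scipy, OpenCV 4.12 (cv2) and the standard library are available. Lean on these libraries where they do the work, as an engineer would, in place of code of your own. Each camera call takes 0.05 s, during which the arm holds its last target.

## Task

Make up the valve kit in the wooden tray: the aluminium adaptor plate flat in the large bay, the long hexagonal coupling lying in the long narrow bay, and the pipe tee and the 90-degree elbow lying flat in the two square bays, one in each, whichever way round. Lift the adaptor plate straight up off its two locating pins without forcing it and keep it level all the way; set every part down rather than dropping it. Leave the four-way cross, the 45-degree bend and the short coupling where they lie.

Things in the scene. Friction and masses are not known exactly. Their poses are not given: they have to be found in the camera images.
- tray: shallow pale wood tray, fixed, 240 (x) x 190 (y) mm, walls 8 thick, 20 high; floor 6 thick; ribs 6 wide, tops 16 above the bench, form four bays. Origin: centre of underside, z up. Bays, inside size and centre in mm in its frame: large 134 (x) x 100 (y) at (-45,37); long narrow 134 x 68 at (-45,-53); two square 84 x 84 at (70,45) and (70,-45), at the +x end.
- fixture: steel check fixture, fixed: base 140 (x) x 96 (y) x 14 mm with two rest pads (seat 26 mm above the bench) and two upright 10 mm pins at x = -42 and +42 mm, y = 0, rising 22 mm above the seat, tips tapered. Origin: centre of underside, z up.
- plate: aluminium adaptor plate 110 (x) x 76 (y) x 10 mm, 0.4 kg; round hub 36 mm across on its middle (thin foot rim 46 across), top 40 mm above the underside; 11.8 mm holes at x = -42, +42 mm. Starts on the fixture's pins, underside 26 mm above the bench; pins stand 12 mm out of its top; free once raised 22 mm. Origin: centre of underside, z up. Grip: hub, fingers closing along y.
- tee: pipe tee, dark iron, about 0.28 kg, lying flat, arms along +x, -x, +y. Arms run from the origin to flat open mouths 33 mm out, with end collars 34 mm across, 11 mm long; 29 mm thick between. 34 mm high. Origin: where the arm axes meet, 17 mm above the underside; z up. Can be gripped along y at x = 0, from the mouth (y = 33) to the back (y = -14.5 mm): 47.5 mm wide.
- elbow: 90-degree pipe elbow, dark iron, 0.22 kg, flat, arms along +x, +y. Arms run from the origin to flat open mouths 33 mm out, with end collars 34 mm across, 11 mm long; 29 mm thick between. 34 mm high. Origin: where the arm axes meet, 17 mm above the underside; z up. Corner: a 34 mm ball. Can be gripped along x near y = 0, from the mouth (x = 33) to the corner's back (x = -17 mm): 50 mm wide.
- coupling: long coupling: dark iron hexagonal bar 96 mm long (along x), 36 mm across flats, lying on a flat: 36 mm high, 41.6 mm wide in y over the corners (18 mm up), about 0.3 kg; a bore shows at each end. Origin: middle of the bar, on its axis, 18 mm above the bench; z up.
- cross: four-way pipe cross, dark iron, lying flat, arms along +x, -x, +y, -y; not in the kit, leave it. Arms run from the origin to flat open mouths 33 mm out, with end collars 34 mm across, 11 mm long; 29 mm thick between. 34 mm high. Origin: where the arm axes meet, 17 mm above the underside; z up. 
- bend: 45-degree pipe bend, dark iron, lying flat, nearly straight: arms along +x and 135 degrees from it towards +y; not in the kit, leave it. Arms run from the origin to flat open mouths 33 mm out, with end collars 34 mm across, 11 mm long; 29 mm thick between. 34 mm high. Origin: where the arm axes meet, 17 mm above the underside; z up. 
- short_coupling: short coupling: same hexagonal bar as the long one but only 56 mm long (along x); not in the kit, leave it. Origin: middle of the bar, on its axis, 18 mm up.
Not all that is in view belongs to the job. What is shaped like the tee but white or yellow is not meant.

How it is judged:
By the outcome, as a careful person would: the job done as asked, in the order asked, and still so for the second after the job is handed in, with the robot touching nothing.
It also fails if it takes over 112 s, if anything falls off the work surface, if the arm or the gripper's body presses on something with over 40 N, if the wrist force passes 120 N, or if a joint passes its speed limit or range.

## Working session

There is one attempt and no reset: what is moved stays moved. The work goes in short steps, Python scripts to look and compute and a tool call to move; the robot and the scene stay as the last step left them, time stands still between calls to the robot, and variables do not carry over. Pictures are saved under pics/ and viewed, and the job is handed in when it is done.

Besides the shell and the picture viewer there is one more tool, called after "Request:" by a JSON object that holds its "op" and its "data", one argument or row to a line. move_arm: Moves the arm, as the interface text tells. Shifts and turns lie within -1 to 1; 1 stands for 20 mm of shift or 45 degrees of turn. Its arguments: {"type":"object","properties":{"targets":{"type":"array","items":{"type":"array","items":{"type":"array","items":{"type":"number","minimum":-1,"maximum":1}}}},"newtons":{"type":"number"}},"required":["targets"]}

```bash
mkdir -p pics; ls
python3 - <<'E'
from rig import *
import cv2
s=read_state()
for k in s: print(k,s[k])
print(tip_reach)
for n in ("top","side","wrist"):
    d=snapshot(n); cv2.imwrite(f"pics/{n}0.png",d["image"])
    print(n,{k:v for k,v in d.items() if k!="image"})
E
```

```text
pics
time_s 0.0
q [ 1.05530730e+00  9.18830343e-02  1.23192862e+00 -1.81916477e-05
  1.81976821e+00 -5.67371895e-02]
dq [ 4.70412557e-05 -1.96182825e-04  1.02420569e-03  7.18043987e-04
  2.26380982e-03 -5.47629920e-06]
effort [-6.73136892e-04 -4.58751583e+01 -4.18016517e+01 -1.05926383e-04
  1.20867603e-02  3.51386768e-05]
ee_pos [0.2657519 0.5380046 0.4035119]
eef_rot [[-8.96603897e-01  4.42832386e-01 -9.64275873e-04]
 [ 4.42833425e-01  8.96602218e-01 -1.73766631e-03]
 [ 9.50769714e-05 -1.98501197e-03 -9.99998025e-01]]
contact_force [-0.35201324 -0.2011198   0.01553046]
moment [ 0.0054252  -0.00157142  0.03945918]
grip_width 0.08552526155464407
0.1734
top {'fx': 578.8946163865426, 'fy': 578.8946163865426, 'cx': 318.4591250608612, 'cy': 239.56603555555685, 'dist': array([-0.06566874,  0.        ,  0.        ,  0.        ,  0.        ]), 'position': array([0.50473621, 0.00741448, 1.33404664]), 'attitude': array([[ 0.00267   , -0.99855343,  0.05370213],
       [-0.99988025, -0.00184724,  0.0153647 ],
       [-0.01524328, -0.05373673, -0.99843878]])}
side {'fx': 510.2210053985879, 'fy':
[... 210 characters left out ...]
), 'attitude': array([[ 0.79433368, -0.40494948,  0.45282438],
       [-0.60715386, -0.55370551,  0.56988981],
       [ 0.01995477, -0.72761674, -0.68569358]])}
wrist {'fx': 382.91354763612577, 'fy': 382.91354763612577, 'cx': 327.4027718977116, 'cy': 247.3968360917341, 'dist': array([-0.0101962,  0.       ,  0.       ,  0.       ,  0.       ]), 'hand_eye': array([[ 6.80246110e-05, -9.63510387e-01, -2.67670934e-01,
         6.75228410e-02],
       [ 9.99999162e-01, -2.80487564e-04,  1.26378023e-03,
        -1.21945520e-03],
       [-1.29274375e-03, -2.67670795e-01,  9.63509561e-01,
         3.16945549e-02],
       [ 0.00000000e+00,  0.00000000e+00,  0.00000000e+00,
         1.00000000e+00]])}
```

View pics/top0.png

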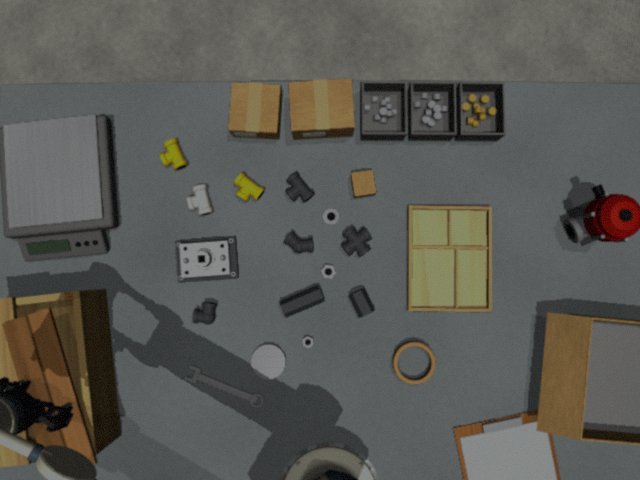

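View pics/side0.png

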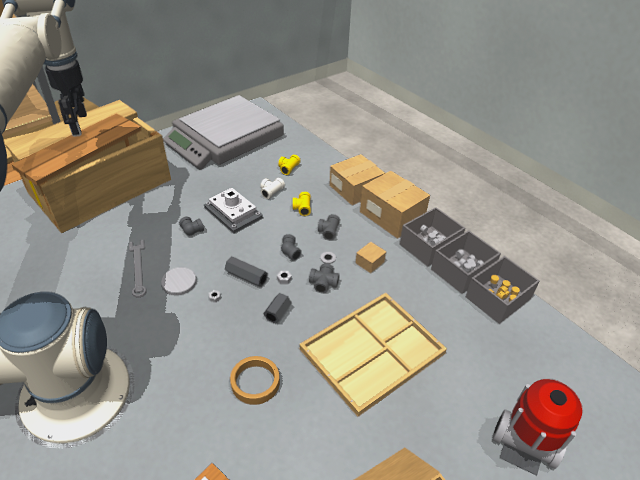

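View pics/wrist0.png

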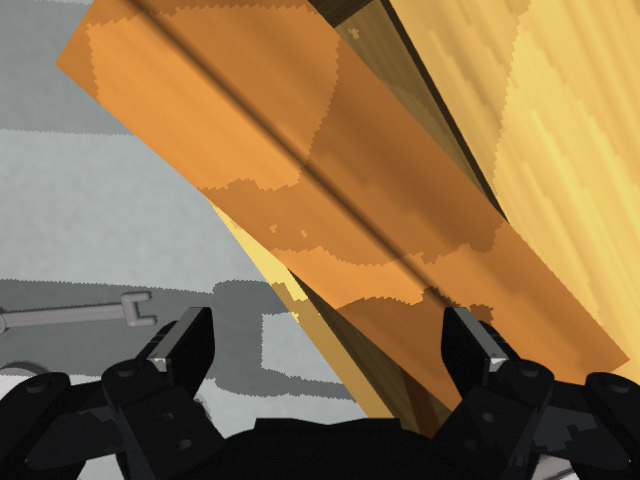

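Run:
```python
import cv2
im=cv2.imread("pics/top0.png")
a=im[160:330,165:385]
cv2.imwrite("pics/crop1.png",cv2.resize(cv2.convertScaleAbs(a,alpha=1.6),None,fx=3.5,fy=3.5,interpolation=cv2.INTER_CUBIC))
```

```text
(no output)
```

View pics/crop1.png

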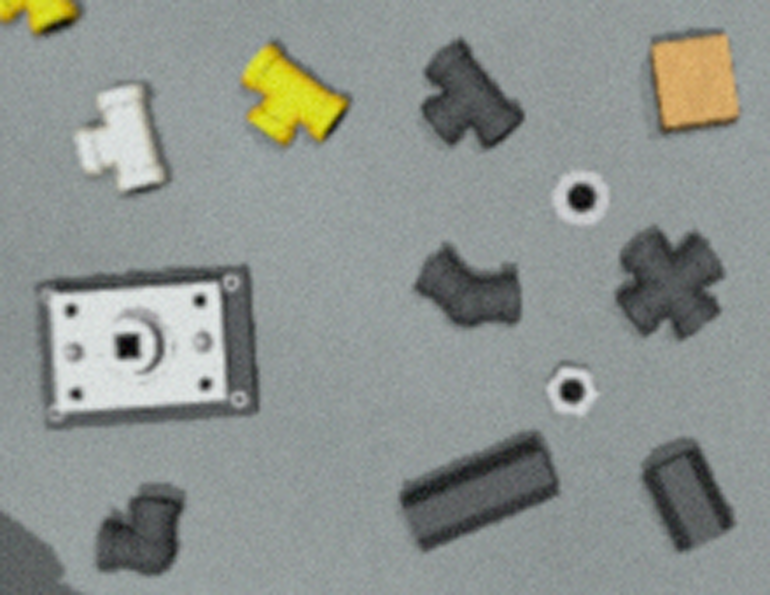

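```bash
cat > h.py <<'E'
import numpy as np, cv2
from rig import *
def pose(d,s=None):
    if "hand_eye" in d:
        T=np.eye(4);T[:3,:3]=s["eef_rot"];T[:3,3]=s["ee_pos"];C=T@d["hand_eye"];return C[:3,:3],C[:3,3]
    return np.array(d["attitude"]),np.array(d["position"])
def K(d): return np.array([[d["fx"],0,d["cx"]],[0,d["fy"],d["cy"]],[0,0,1]])
def cast(d,px,z,s=None):
    R,p=pose(d,s); px=np.atleast_2d(np.array(px,float))
    u=cv2.undistortPoints(px[:,None,:],K(d),d["dist"])[:,0]
    r=np.c_[u,np.ones(len(u))]@R.T
    return p+r*((z-p[2])/r[:,2])[:,None]
def proj(d,P,s=None):
    R,p=pose(d,s); c=(np.atleast_2d(P)-p)@R
    return cv2.projectPoints(c,np.zeros(3),np.zeros(3),K(d),d["dist"])[0][:,0]
def wsnap(f):
    s=read_state(); d=snapshot("wrist"); cv2.imwrite(f,d["image"]); return s,d
E
python3 - <<'E'
from h import *
d=snapshot("top"); im=d["image"]; np.set_printoptions(precision=4,suppress=True)
g=cv2.cvtColor(im,cv2.COLOR_BGR2HSV)
m=((g[...,2]<70)).astype(np.uint8); m[:150]=0;m[330:]=0;m[:,:160]=0;m[:,400:]=0
cs,_=cv2.findContours(m,cv2.RETR_EXTERNAL,cv2.CHAIN_APPROX_NONE)
for c in cs:
    if cv2.contourArea(c)<80: continue
    (x,y),wh,a=cv2.minAreaRect(c); w=cast(d,[[x,y]],.018)[0]
    bp=cast(d,cv2.boxPoints(cv2.minAreaRect(c)),.018)[:,:2]
    e=bp[1]-bp[0],bp[2]-bp[1]
    print((x,y),cv2.contourArea(c),w,[ (np.linalg.norm(v),np.degrees(np.arctan2(v[1],v[0]))%180) for v in e])
f=lambda p:(np.array(p)/3.5+[165,160])
print("hub",cast(d,[f((127,347))],.066),"pins",cast(d,[f((73,352)),f((203,342))],.048))
t=((g[...,0]>15)&(g[...,0]<45)&(g[...,1]>60)).astype(np.uint8)
t[:195]=0;t[320:]=0;t[:,:395]=0;t[:,500:]=0
c=max(cv2.findContours(t,cv2.RETR_EXTERNAL,cv2.CHAIN_APPROX_NONE)[0],key=cv2.contourArea)
r=cv2.minAreaRect(c);print(r);bp=cast(d,cv2.boxPoints(r),.020);print(bp,bp.mean(0))
b=bp[:,:2];print(np.linalg.norm(b[1]-b[0]),np.linalg.norm(b[2]-b[1]),np.degrees(np.arctan2(*(b[1]-b[0])[::-1])))
E
```

```text
(173.0, 317.0) 386.0 [0.398  0.3591 0.018 ] [(np.float64(0.060107853326504077), np.float64(90.42043964137743)), (np.float64(0.05451796194329442), np.float64(0.6259878128976482))]
(204.7414093017578, 310.6034851074219) 442.0 [0.4131 0.2862 0.018 ] [(np.float64(0.059419876561896144), np.float64(175.79619360845828)), (np.float64(0.05362404258139639), np.float64(85.62945961196256))]
(360.20001220703125, 300.4000549316406) 506.5 [ 0.4378 -0.0672  0.018 ] [(np.float64(0.04460904444320435), np.float64(116.63778233160507)), (np.float64(0.06662373520235634), np.float64(26.60264736465612))]
(301.5470886230469, 299.6117858886719) 843.5 [0.4391 0.0656 0.018 ] [(np.float64(0.10072802491805018), np.float64(112.98166089798623)), (np.float64(0.047403327147018726), np.float64(23.025666409370018))]
(207.00344848632812, 258.5413818359375) 540.0 [0.5316 0.2823 0.018 ] [(np.float64(0.14082355497678906), np.float64(94.83228390337642)), (np.float64(0.09954092588653984), np.float64(5.3390213873272785))]
(298.8765869140625, 242.7241668701172) 420.5 [0.5682 0.0723 0.018 ] [(np.float64(0.04727725539605225), np.float64(162.79292462541036)), (np.float64(0.07150166490864097), np.float64(72.55779122035104))]
(355.9010314941406, 240.99009704589844) 661.5 [ 0.5724 -0.0575  0.018 ] [(np.float64(0.07122028895120903), np.float64(174.3317995113464)), (np.float64(0.06706928627619493), np.float64(84.36685106528181))]
(297.14752197265625, 188.87704467773438) 513.5 [0.6917 0.0768 0.018 ] [(np.float64(0.05263820453363073), np.float64(130.1475146911793)), (np.float64(0.07151315846744935), np.float64(39.729968943303874))]
hub [[0.5293 0.285  0.066 ]] pins [[0.5263 0.3237 0.048 ]
 [0.533  0.2401 0.048 ]]
((449.0, 258.0), (106.0, 84.0), 90.0)
[[ 0.6547 -0.174   0.02  ]
 [ 0.6552 -0.3664  0.02  ]
 [ 0.4142 -0.3634  0.02  ]
 [ 0.4142 -0.1728  0.02  ]] [ 0.5346 -0.2692  0.02  ]
0.19235265684061653 0.241050089423966 -89.84320336569881
```

Request:
{"op": "move_arm", "data": {
  "targets": [
    [[0,0,1,0,1],[0,0,1,0,1],[0,0,1,0,1],[0.94,-0.914,0,-0.094,1],[0.94,-0.914,0,-0.094,1],[0.94,-0.914,0,-0.094,1],[0.94,-0.914,0,-0.094,1],[0.94,-0.914,0,-0.094,1],[0.94,-0.914,0,-0.094,1],[0.94,-0.914,0,-0.094,1],[0.94,-0.914,0,-0.094,1],[0.94,-0.914,0,-0.094,1],[0.94,-0.914,0,-0.094,1],[0.94,-0.914,0,-0.094,1],[0.94,-0.914,0,-0.094,1],[0.94,-0.914,0,-0.094,1],[0.94,-0.914,-1,-0.094,1],[0,0,-1,0,1],[0,0,-1,0,1],[0,0,-1,0,1]]
  ]
}}

```text
time_s: 2.7
ee_pos: [0.529, 0.2819, 0.3836]
eef_rot: [[-0.078, 0.997, -0.001], [0.997, 0.078, -0.0], [-0.0, -0.001, -1.0]]
contact_force: [0.5, -0.6, 0.5]
grip_width: 0.085
```

Run:
```python
from h import *
s,d=wsnap("pics/w1.png");print(s["time_s"],s["ee_pos"],s["eef_rot"],s["q"])
g=s["ee_pos"]+.155*s["eef_rot"][:,2];print("grasp",g)
```

```text
2.7 [0.52900699 0.281892   0.38363698] [[-7.80293189e-02  9.96950891e-01 -5.88568858e-04]
 [ 9.96951045e-01  7.80291871e-02 -2.43752475e-04]
 [-1.97083698e-04 -6.05794178e-04 -9.99999797e-01]] [4.32838054e-01 8.64503040e-02 1.27280163e+00 2.61884373e-05
 1.78297726e+00 3.54734902e-01]
grasp [0.52891576 0.28185422 0.22863702]
```

View pics/w1.png

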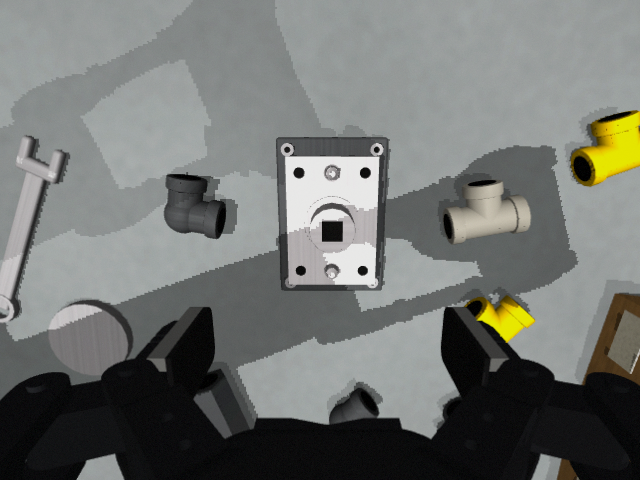

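Run:
```python
from h import *
np.set_printoptions(precision=4,suppress=True)
s,d=wsnap("pics/w2.png")
im=d["image"]
a=cv2.resize(im[125:300,265:400],None,fx=4,fy=4,interpolation=cv2.INTER_CUBIC)[:600]
cv2.imwrite("pics/w2c.png",a)
p=cast(d,[[332,173],[332,271]],.048,s);print(p,p.mean(0),np.linalg.norm(p[1]-p[0]),np.degrees(np.arctan2(*(p[0]-p[1])[:2][::-1])))
e=cast(d,[[299,173],[362,173],[362,270],[300,270]],.036,s);print("bolt holes",e.mean(0),e)
b=cast(d,[[187,175],[222,219]],.034,s);print(b)
```

```text
[[0.5273 0.3245 0.048 ]
 [0.5338 0.2447 0.048 ]] [0.5305 0.2846 0.048 ] 0.07999409615425804 94.67212412783782
bolt holes [0.5298 0.2824 0.036 ] [[0.501  0.3214 0.036 ]
 [0.5515 0.3254 0.036 ]
 [0.5599 0.2436 0.036 ]
 [0.5067 0.2393 0.036 ]]
[[0.4102 0.3126 0.034 ]
 [0.4388 0.2784 0.034 ]]
```

View pics/w2c.png

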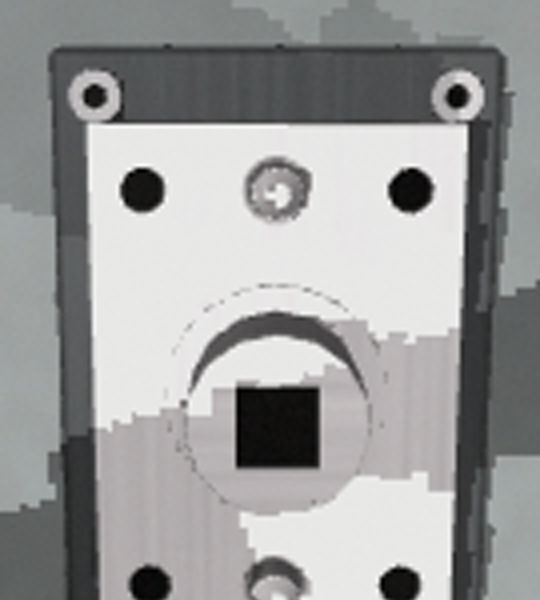

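Run:
```python
from h import *
np.set_printoptions(precision=4,suppress=True)
s=read_state();d=snapshot("wrist")
f=lambda p:(np.array(p)/4+[265,125]-.4)
print(cast(d,[f((277.5,424)),f((182,424)),f((372,424))],.066,s))
c=cast(d,[f((143,190)),f((411,190)),f((150,584)),f((400,584))],.036,s);print(c,c.mean(0))
v=(c[0]+c[1]-c[2]-c[3])[:2];print(np.degrees(np.arctan2(v[1],v[0])))
v=(c[1]+c[3]-c[2]-c[0])[:2];print(np.degrees(np.arctan2(v[1],v[0])))
```

```text
[[0.5319 0.2829 0.066 ]
 [0.5138 0.2815 0.066 ]
 [0.5498 0.2844 0.066 ]]
[[0.5018 0.3221 0.036 ]
 [0.5557 0.3264 0.036 ]
 [0.5083 0.2385 0.036 ]
 [0.5622 0.2428 0.036 ]] [0.532  0.2824 0.036 ]
94.45485322337011
4.545960130852494
```

Request:
{"op": "move_arm", "data": {
  "targets": [
    [[0.155,0.035,-1,0,1],[0,0,-1,0,1],[0,0,-1,0,1],[0,0,-1,0,1],[0,0,-1,0,1],[0,0,-1,0,1],[0,0,-1,0,1],[0,0,-0.8,0,1],[0,0,-0.5,0,1],[0,0,-0.28,0,1],[0,0,0,0,1],[0,0,0,0,0.3],[0,0,0,0,0.1],[0,0,0,0,0.05],[0,0,0,0,0]]
  ],
  "newtons": 30
}}

```text
time_s: 4.72
ee_pos: [0.5321, 0.2828, 0.2132]
eef_rot: [[-0.078, 0.997, 0.0], [0.997, 0.078, 0.0], [0.0, 0.0, -1.0]]
contact_force: [-0.6, 0.3, -0.5]
grip_width: 0.0425
```

Run:
```python
from h import *
s,d=wsnap("pics/w3.png");print(s["time_s"],s["ee_pos"],s["contact_force"],s["moment"],s["grip_width"])
x=snapshot("side")["image"];cv2.imwrite("pics/s3.png",cv2.resize(x[160:260,160:300],None,fx=5,fy=5))
```

```text
4.725 [0.53205258 0.28276481 0.21320603] [-0.56292376  0.2841478  -0.49932608] [-0.03419366 -0.00346169  0.00366117] 0.04250380878483254
```

View pics/w3.png

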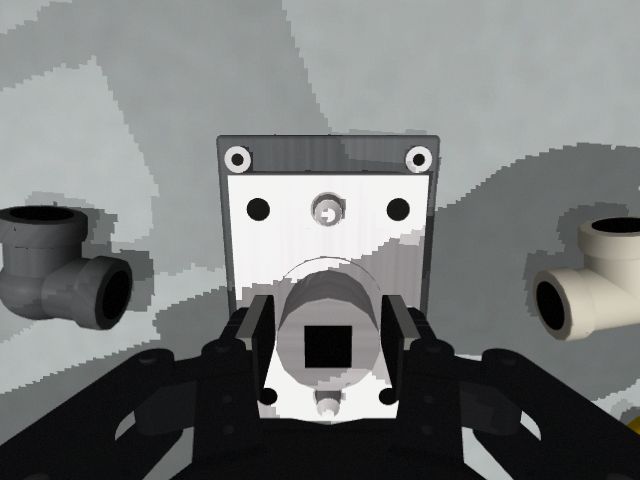

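View pics/s3.png

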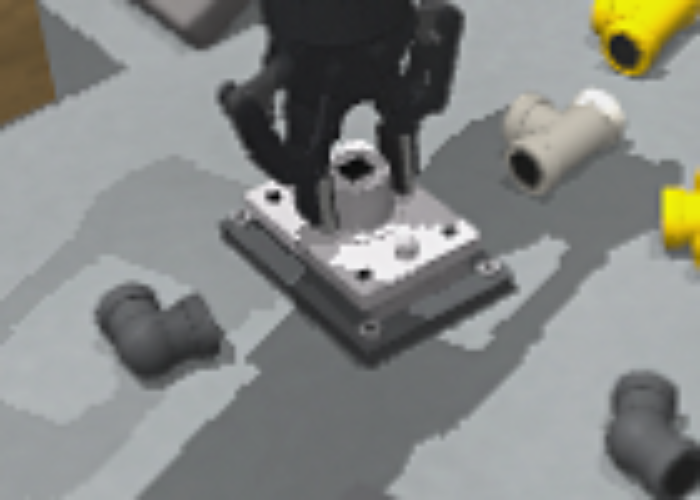

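Request:
{"op": "move_arm", "data": {
  "targets": [
    [[0,0,0,0,-0.1],[0,0,0,0,-0.2],[0,0,0,0,-0.4],[0,0,0,0,-1],[0,0,0,0,-1],[0,0,0,0,-1]]
  ],
  "newtons": 35
}}

```text
time_s: 5.58
ee_pos: [0.5321, 0.2828, 0.2133]
eef_rot: [[-0.078, 0.997, 0.0], [0.997, 0.078, 0.0], [0.0, 0.0, -1.0]]
contact_force: [1.5, -0.8, 1.1]
grip_width: 0.0347
```

Request:
{"op": "move_arm", "data": {
  "targets": [
    [[0,0,0,0,-1],[0,0,0.1,0,-1],[0,0,0.1,0,-1],[0,0,0.15,0,-1],[0,0,0.15,0,-1]]
  ],
  "newtons": 50
}}

```text
time_s: 6.2
ee_pos: [0.5319, 0.2827, 0.223]
eef_rot: [[-0.078, 0.997, -0.001], [0.997, 0.078, -0.0], [-0.0, -0.001, -1.0]]
contact_force: [0.2, 0.6, -3.5]
grip_width: 0.0349
```

Request:
{"op": "move_arm", "data": {
  "targets": [
    [[0,0,0.2,0,-1],[0,0,0.2,0,-1],[0,0,0.2,0,-1],[0,0,0.2,0,-1],[0,0,0.3,0,-1],[0,0,0.5,0,-1],[0,0,0.7,0,-1],[0,0,0.7,0,-1],[0,0,0.5,0,-1],[0,0,0,0,-1]]
  ]
}}

```text
time_s: 7.45
ee_pos: [0.5322, 0.2828, 0.2946]
eef_rot: [[-0.078, 0.997, 0.002], [0.997, 0.078, 0.001], [0.001, 0.002, -1.0]]
contact_force: [-0.7, 0.0, -3.4]
grip_width: 0.0346
```

Run:
```python
from h import *
s,d=wsnap("pics/w4.png");print(s["time_s"],s["ee_pos"],s["contact_force"],s["moment"],s["grip_width"])
x=snapshot("side")["image"];cv2.imwrite("pics/s4.png",cv2.resize(x[140:260,160:300],None,fx=5,fy=5))
```

```text
7.45 [0.53224344 0.28283779 0.29464882] [-0.74757372  0.04678026 -3.40302105] [-0.03638986  0.0221595  -0.01965711] 0.03457914090531152
```

View pics/s4.png

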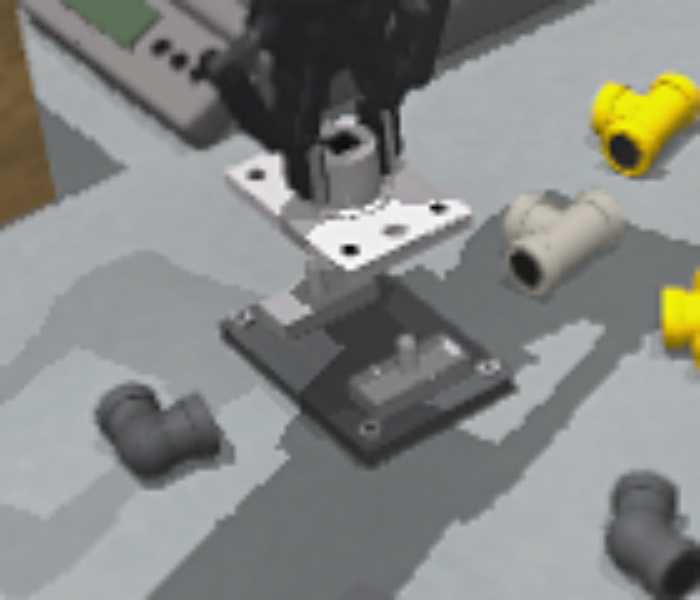

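View pics/w4.png

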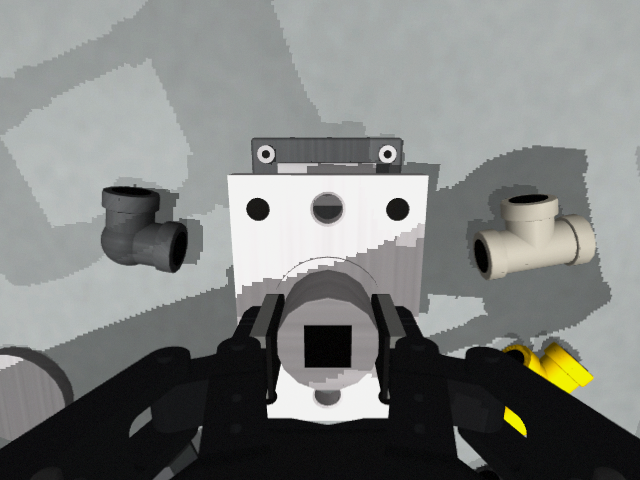

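Request:
{"op": "move_arm", "data": {
  "targets": [
    [[-0.08,-0.5,0,-0.1,-1],[-0.08,-1,0,-0.1,-1],[-0.08,-1,0,-0.1,-1],[-0.08,-1,0,-0.1,-1],[-0.08,-1,0,-0.1,-1],[-0.08,-1,0,-0.1,-1],[-0.08,-1,0,-0.1,-1],[-0.08,-1,0,-0.1,-1],[-0.08,-1,0,-0.1,-1],[-0.08,-1,0,-0.1,-1],[-0.08,-1,0,-0.1,-1],[-0.08,-1,0,-0.1,-1],[-0.08,-1,0,-0.1,-1],[-0.08,-1,0,-0.1,-1],[-0.08,-1,0,-0.1,-1],[-0.08,-1,0,-0.1,-1],[-0.08,-1,0,-0.1,-1],[-0.08,-1,0,-0.1,-1],[-0.08,-1,0,-0.1,-1],[-0.08,-1,0,-0.1,-1]]
  ]
}}

```text
time_s: 10.05
ee_pos: [0.4997, -0.1078, 0.2922]
eef_rot: [[0.997, 0.076, -0.001], [0.076, -0.997, 0.0], [-0.001, -0.001, -1.0]]
contact_force: [0.4, -0.1, -2.9]
grip_width: 0.0344
```

Request:
{"op": "move_arm", "data": {
  "targets": [
    [[-0.08,-1,0,-0.1,-1],[-0.08,-1,0,0,-1],[-0.08,-1,0,0,-1],[-0.08,-1,0,0,-1],[-0.08,-1,0,0,-1],[-0.05,-0.7,0,0,-1],[0,-0.5,0,0,-1],[0,0,0,0,-1],[0,0,0,0,-1]]
  ]
}}

```text
time_s: 11.18
ee_pos: [0.4911, -0.2309, 0.2931]
eef_rot: [[1.0, 0.0, 0.0], [0.0, -1.0, 0.0], [0.0, -0.0, -1.0]]
contact_force: [-0.5, 0.5, -3.3]
grip_width: 0.0345
```

Run:
```python
from h import *
s,d=wsnap("pics/w5.png");print(s["time_s"],s["ee_pos"],s["eef_rot"],s["contact_force"],s["grip_width"])
x=snapshot("top")["image"];cv2.imwrite("pics/t5.png",cv2.resize(x[180:340,380:540],None,fx=3.5,fy=3.5))
```

```text
11.175 [ 0.49113405 -0.2309067   0.2930537 ] [[ 9.99999971e-01  2.42126078e-04  6.76374676e-07]
 [ 2.42125732e-04 -9.99999859e-01  4.71688671e-04]
 [ 7.90582709e-07 -4.71688494e-04 -9.99999889e-01]] [-0.45208162  0.50813963 -3.31031857] 0.034509483232237216
```

View pics/w5.png

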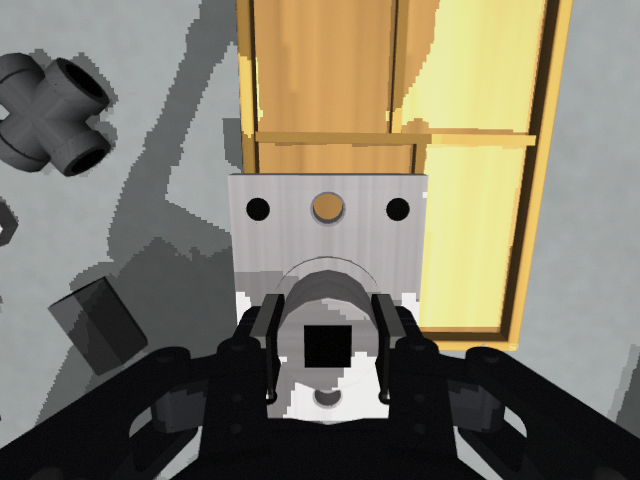

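View pics/t5.png

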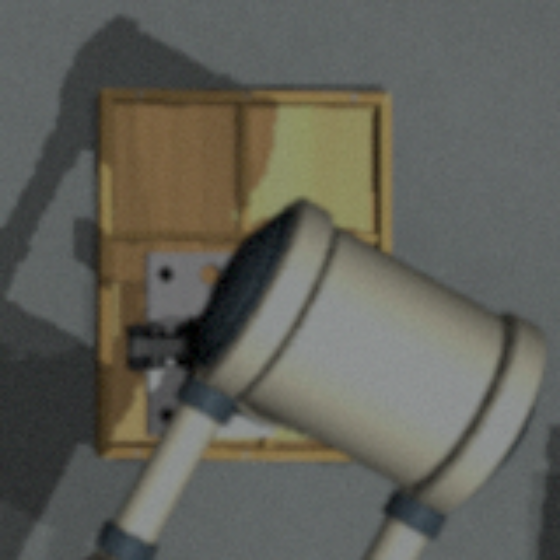

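Run:
```python
from h import *
im=cv2.imread("pics/w5.png")
a=np.hstack([cv2.resize(im[100:180,225:275],None,fx=5,fy=5,interpolation=cv2.INTER_CUBIC),cv2.resize(im[100:180,370:440],None,fx=5,fy=5,interpolation=cv2.INTER_CUBIC),])
b=cv2.resize(im[100:140,510:590],None,fx=5,fy=5,interpolation=cv2.INTER_CUBIC)
c=np.zeros((600,600,3),np.uint8);c[:400]=a;c[400:,:400]=b;cv2.imwrite("pics/c5.png",c)
```

```text
(no output)
```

View pics/c5.png

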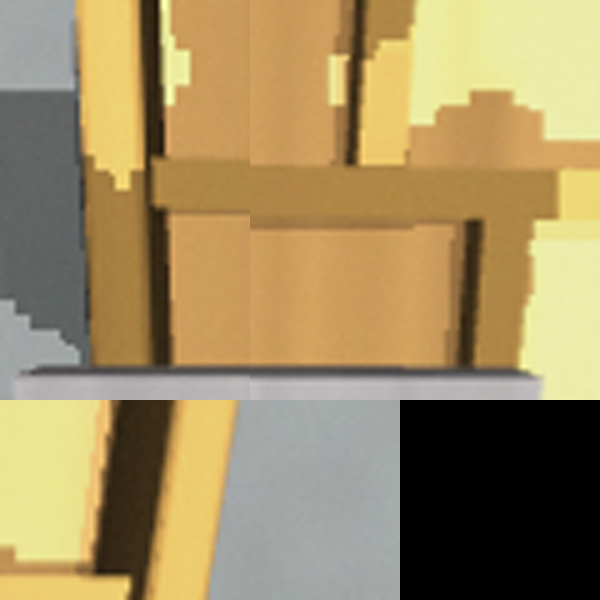

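Run:
```python
from h import *
np.set_printoptions(precision=4,suppress=True)
s=read_state();d=snapshot("wrist")
W=cast(d,[[241,120],[253.6,120],[242.6,160],[255.4,160],[543,120],[555,120]],.020,s)[:,:2]
R=cast(d,[[255.5,131],[255.5,142],[428,134.4],[428,144],[416.6,155],[426,155],[392,120],[402,120]],.016,s)[:,:2]
print(W);print(R)
```

```text
[[ 0.571  -0.1797]
 [ 0.5709 -0.1872]
 [ 0.5475 -0.1793]
 [ 0.5475 -0.1872]
 [ 0.5713 -0.3611]
 [ 0.5713 -0.3683]]
[[ 0.5647 -0.1873]
 [ 0.5582 -0.187 ]
 [ 0.5628 -0.2934]
 [ 0.5571 -0.2938]
 [ 0.5505 -0.2872]
 [ 0.5505 -0.293 ]
 [ 0.5712 -0.2709]
 [ 0.5712 -0.277 ]]
```

Request:
{"op": "move_arm", "data": {
  "targets": [
    [[0.02,-0.25,-0.5,0,-1],[0,0,-1,0,-1],[0,0,-1,0,-1],[0,0,-1,0,-1],[0,0,-0.7,0,-1],[0,0,-0.4,0,-1],[0,0,-0.2,0,-1],[0,0,0,0,-1],[0,0,0,0,-1]]
  ]
}}

```text
time_s: 12.45
ee_pos: [0.4917, -0.2364, 0.1979]
eef_rot: [[1.0, -0.0, 0.001], [-0.0, -1.0, -0.001], [0.001, 0.001, -1.0]]
contact_force: [0.6, -1.1, -4.0]
grip_width: 0.0347
```

Request:
{"op": "move_arm", "data": {
  "targets": [
    [[0,0,-0.06,0,-1],[0,0,-0.06,0,-1],[0,0,-0.06,0,-1],[0,0,-0.04,0,-1],[0,0,0,0,-1]]
  ]
}}

```text
time_s: 13.08
ee_pos: [0.4914, -0.2362, 0.1933]
eef_rot: [[1.0, -0.0, 0.0], [-0.0, -1.0, -0.0], [0.0, 0.0, -1.0]]
contact_force: [-3.6, 1.6, 3.2]
grip_width: 0.0347
```

Request:
{"op": "move_arm", "data": {
  "targets": [
    [[0,0,0,0,-0.1],[0,0,0,0,0],[0,0,0,0,0.2],[0,0,0,0,0.5],[0,0,0,0,0.6],[0,0,0.5,0,0.8],[0,0,1,0,1],[0,0,1,0,1],[0,0,1,0,1],[0,0,1,0,1],[0,0,1,0,1],[0,0,1,0,1],[0,0,1,0,1],[0,0,0,0,1]]
  ]
}}

```text
time_s: 14.82
ee_pos: [0.4917, -0.2364, 0.3451]
eef_rot: [[1.0, -0.0, 0.003], [-0.0, -1.0, -0.002], [0.003, 0.002, -1.0]]
contact_force: [0.2, 0.1, 0.1]
grip_width: 0.0854
```

Run:
```python
from h import *
s,d=wsnap("pics/w6.png");print(s["time_s"],s["ee_pos"],s["contact_force"],s["grip_width"])
```

```text
14.825 [ 0.49169731 -0.23639403  0.34514586] [0.18687424 0.05025723 0.14425751] 0.08539133453319779
```

View pics/w6.png

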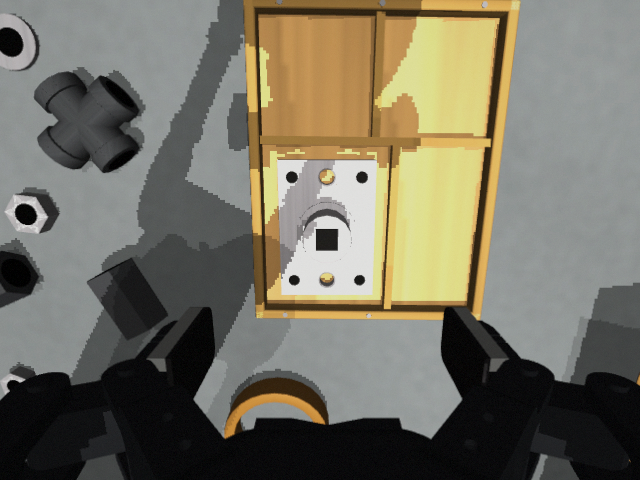

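Request:
{"op": "move_arm", "data": {
  "targets": [
    [[-0.165,0.945,0,0.157,1],[-0.165,0.945,0,0.157,1],[-0.165,0.945,0,0.157,1],[-0.165,0.945,0,0.157,1],[-0.165,0.945,0,0.157,1],[-0.165,0.945,0,0.157,1],[-0.165,0.945,0,0.157,1],[-0.165,0.945,0,0.157,1],[-0.165,0.945,0,0.157,1],[-0.165,0.945,0,0.157,1],[-0.165,0.945,0,0.157,1],[-0.165,0.945,0,0.157,1],[-0.165,0.945,0,0.157,1],[-0.165,0.945,0,0.157,1],[-0.165,0.945,0,0.157,1],[-0.165,0.945,0,0.157,1],[0,0,0,0,1],[0,0,0,0,1]]
  ]
}}

```text
time_s: 17.12
ee_pos: [0.4387, 0.0658, 0.342]
eef_rot: [[-0.389, 0.921, -0.001], [0.921, 0.389, -0.001], [-0.0, -0.001, -1.0]]
contact_force: [0.8, 0.3, -0.5]
grip_width: 0.0854
```

Run:
```python
from h import *
s,d=wsnap("pics/w7.png");print(s["time_s"],s["ee_pos"],s["eef_rot"],s["contact_force"],s["grip_width"])
```

```text
17.125 [0.43865615 0.06578832 0.3419701 ] [[-3.89369495e-01  9.21080922e-01 -1.15379434e-03]
 [ 9.21081642e-01  3.89369095e-01 -5.61974513e-04]
 [-6.83721446e-05 -1.28155452e-03 -9.99999176e-01]] [ 0.80457007  0.34127455 -0.48313324] 0.08539018733081882
```

View pics/w7.png

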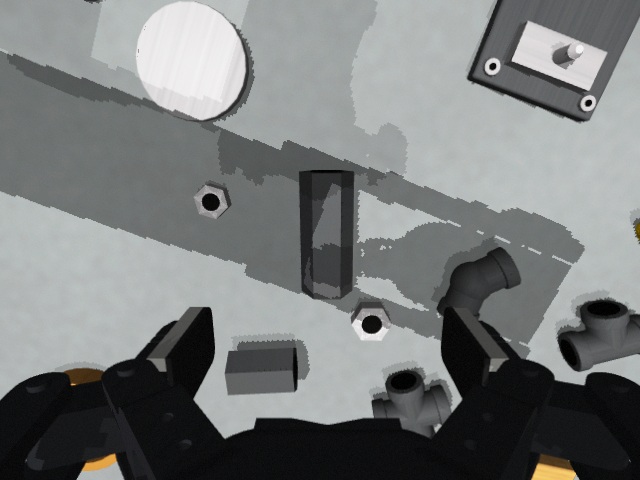

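Run:
```python
from h import *
im=cv2.imread("pics/w7.png")
cv2.imwrite("pics/c7.png",cv2.resize(cv2.convertScaleAbs(im[160:310,280:380],alpha=1.8),None,fx=4,fy=4,interpolation=cv2.INTER_CUBIC))
```

```text
(no output)
```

View pics/c7.png

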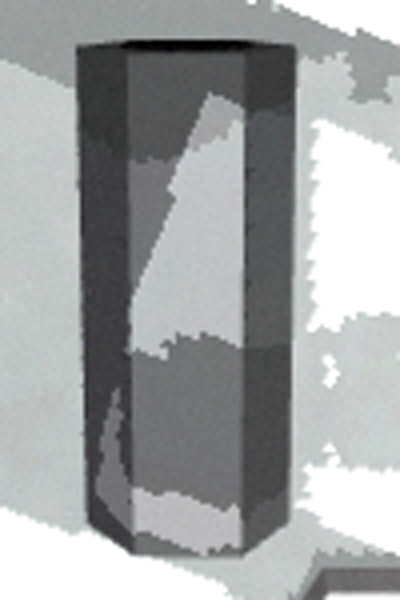

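Run:
```python
from h import *
np.set_printoptions(precision=4,suppress=True)
s=read_state();d=snapshot("wrist")
f=lambda p:np.array(p)/4+[280,160]-.4
for z,P in ((.036,[(127,50),(245,50),(133,555),(245,555)]),(.018,[(78,45),(296,45),(87,520),(291,520)])):
    c=cast(d,[f(p) for p in P],z,s)[:,:2];m=c.mean(0);v=(c[0]+c[1]-c[2]-c[3])/2
    print(m,np.linalg.norm(v),np.degrees(np.arctan2(v[1],v[0])),np.linalg.norm(c[0]-c[1]),np.linalg.norm(c[2]-c[3]))
    e=m-(s["ee_pos"]+.155*s["eef_rot"][:,2])[:2];print("shift",e*1000/20,"jawerr mm",1000*e@s["eef_rot"][:2,1],"jaw",np.degrees(np.arctan2(s["eef_rot"][1,1],s["eef_rot"][0,1])))
```

```text
[0.4382 0.0632] 0.09596993563028466 113.20560104743745 0.020816113153988975 0.021626780754118165
shift [-0.0196 -0.1214] jawerr mm -1.3058011489947194 jaw 22.907741852294777
[0.4383 0.063 ] 0.09548099224196531 113.11509964435511 0.040945758353083894 0.04169985034260416
shift [-0.0132 -0.1294] jawerr mm -1.2509421609172646 jaw 22.907741852294777
```

Request:
{"op": "move_arm", "data": {
  "targets": [
    [[-0.016,-0.125,-1,0.005,1],[0,0,-1,0,1],[0,0,-1,0,1],[0,0,-1,0,1],[0,0,-1,0,1],[0,0,-1,0,1],[0,0,-1,0,1],[0,0,-0.7,0,0.7],[0,0,-0.3,0,0.4],[0,0,-0.1,0,0.2],[0,0,0,0,0.1],[0,0,0,0,0],[0,0,0,0,-0.2],[0,0,0,0,-1],[0,0,0,0,-1],[0,0,0,0,-1]]
  ],
  "newtons": 60
}}

```text
time_s: 19.23
ee_pos: [0.4386, 0.0636, 0.1819]
eef_rot: [[-0.395, 0.919, 0.001], [0.919, 0.395, -0.0], [-0.001, 0.001, -1.0]]
contact_force: [-3.1, -0.1, 4.8]
grip_width: 0.039
```

Run:
```python
from h import *
s,d=wsnap("pics/w8.png");print(s["time_s"],s["ee_pos"],s["contact_force"],s["moment"],s["grip_width"])
x=snapshot("side")["image"];cv2.imwrite("pics/s8.png",cv2.resize(x[200:320,190:330],None,fx=5,fy=5))
```

```text
19.225 [0.43856536 0.06359316 0.18188665] [-3.11317952 -0.13611599  4.81541579] [-9.00616794e-02  4.54499558e-01  2.84409072e-04] 0.03895328404121959
```

View pics/w8.png

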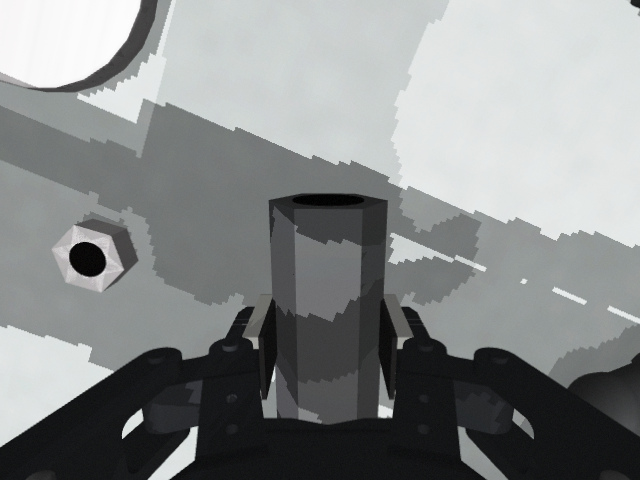

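View pics/s8.png

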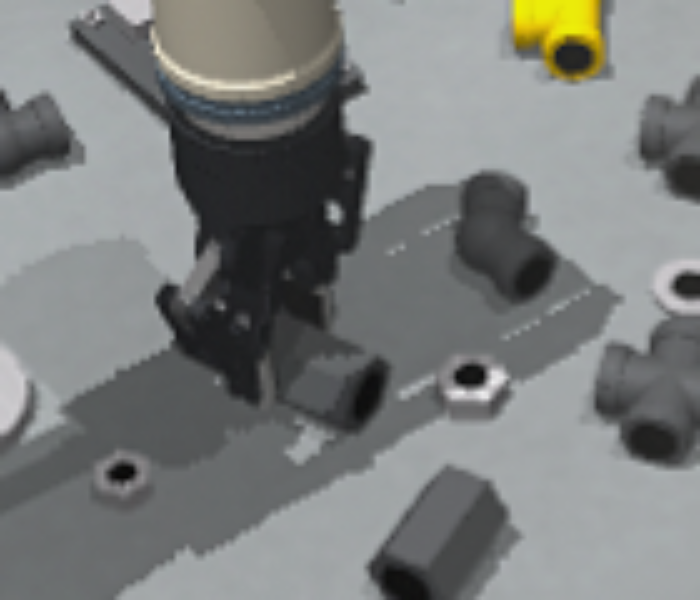

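Request:
{"op": "move_arm", "data": {
  "targets": [
    [[0,0,0.2,0,-1],[0,0,0.3,0,-1],[0,0,0.5,0,-1],[0,0,1,0,-1],[0,0,1,0,-1],[0,0,1,0,-1],[0,0,0,0,-1],[0,0,0,0,-1]]
  ]
}}

```text
time_s: 20.32
ee_pos: [0.4381, 0.0636, 0.26]
eef_rot: [[-0.395, 0.919, -0.001], [0.919, 0.395, -0.0], [0.0, -0.001, -1.0]]
contact_force: [-0.4, 0.5, -3.3]
grip_width: 0.0388
```

Run:
```python
from h import *
s,d=wsnap("pics/w9.png");print(s["time_s"],s["ee_pos"],s["contact_force"],s["moment"],s["grip_width"])
x=snapshot("side")["image"];cv2.imwrite("pics/s9.png",cv2.resize(x[180:300,190:330],None,fx=5,fy=5))
```

```text
20.325 [0.43813835 0.06363154 0.25999243] [-0.44448622  0.465154   -3.33119569] [-0.00934108  0.01367896 -0.00318777] 0.03881398617775897
```

View pics/w9.png

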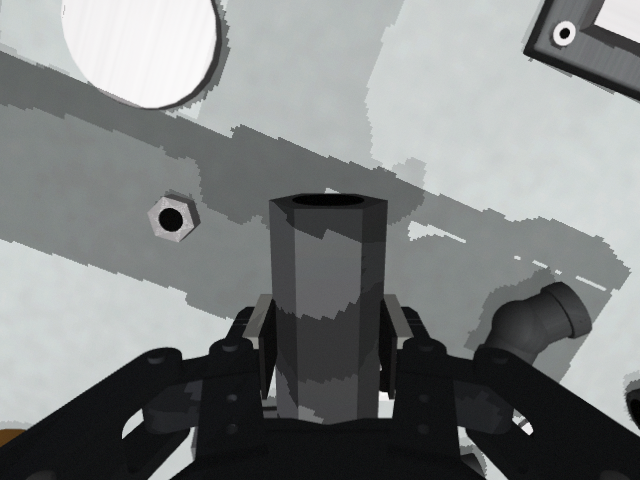

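View pics/s9.png

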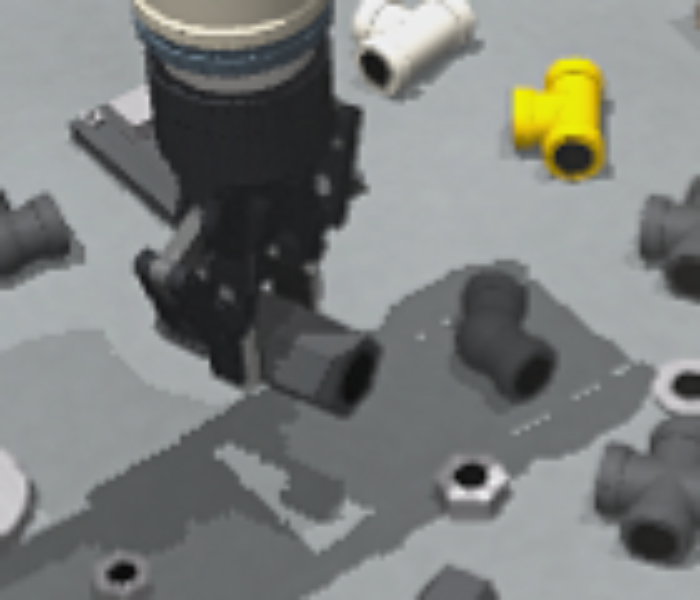

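Request:
{"op": "move_arm", "data": {
  "targets": [
    [[0.1,-0.5,1,-0.12,-1],[0.12,-0.95,0.5,-0.12,-1],[0.12,-0.95,0,-0.12,-1],[0.12,-0.95,0,-0.12,-1],[0.12,-0.95,0,-0.12,-1],[0.12,-0.95,0,-0.12,-1],[0.12,-0.95,0,-0.12,-1],[0.12,-0.95,0,-0.12,-1],[0.12,-0.95,0,-0.12,-1],[0.12,-0.95,0,-0.12,-1],[0.12,-0.95,0,-0.12,-1],[0.12,-0.95,0,-0.12,-1],[0.12,-0.95,0,-0.12,-1],[0.12,-0.95,0,-0.12,-1],[0.12,-0.95,0,-0.12,-1],[0.12,-0.95,0,-0.12,-1],[0.12,-0.95,0,-0.12,-1],[0.12,-0.95,0,-0.12,-1],[0.12,-0.95,0,-0.12,-1],[0.12,-0.95,0,-0.12,-1]]
  ]
}}

```text
time_s: 22.92
ee_pos: [0.4859, -0.3079, 0.2893]
eef_rot: [[0.996, 0.088, -0.002], [0.088, -0.996, 0.001], [-0.002, -0.001, -1.0]]
contact_force: [0.2, -0.0, -3.9]
grip_width: 0.0388
```

Request:
{"op": "move_arm", "data": {
  "targets": [
    [[0.1,-0.95,0,-0.13,-1],[0.1,0,0,0,-1],[0,0,0,0,-1],[0,0,0,0,-1]]
  ]
}}

```text
time_s: 23.42
ee_pos: [0.49, -0.3257, 0.2904]
eef_rot: [[1.0, -0.009, -0.0], [-0.009, -1.0, 0.001], [-0.0, -0.001, -1.0]]
contact_force: [0.8, 0.3, -2.3]
grip_width: 0.0385
```

Run:
```python
from h import *
s,d=wsnap("pics/w10.png");print(s["time_s"],s["ee_pos"],s["eef_rot"],s["contact_force"],s["grip_width"])
```

```text
23.425 [ 0.48996419 -0.32571618  0.29042126] [[ 9.99961583e-01 -8.75656354e-03 -3.92822202e-04]
 [-8.75635320e-03 -9.99961520e-01  5.34021005e-04]
 [-3.97483275e-04 -5.30560800e-04 -9.99999780e-01]] [ 0.76124617  0.25544466 -2.29133068] 0.03854294190627278
```

View pics/w10.png

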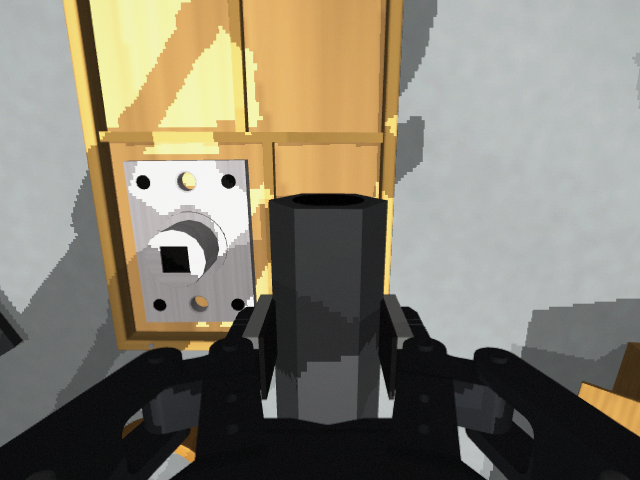

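Run:
```python
from h import *
im=cv2.imread("pics/w10.png")
cv2.imwrite("pics/c10.png",cv2.resize(im[120:200,250:410],None,fx=5,fy=5,interpolation=cv2.INTER_CUBIC))
```

```text
(no output)
```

View pics/c10.png

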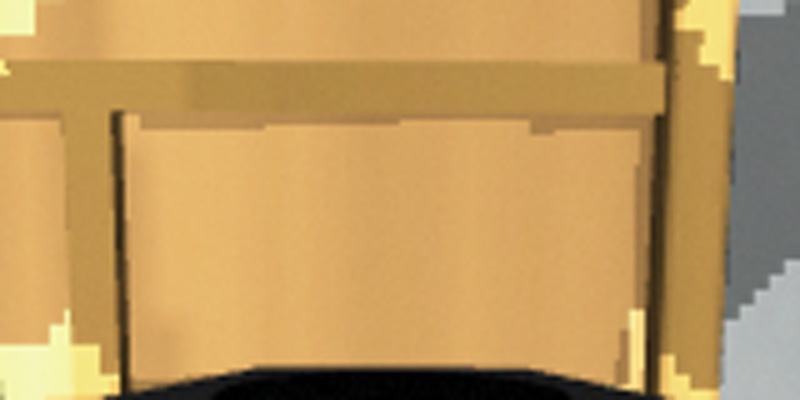

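Run:
```python
from h import *
np.set_printoptions(precision=4,suppress=True)
s=read_state();d=snapshot("wrist")
print(cast(d,[[263.4,160],[272.6,160],[280,142.5],[370,142.5]],.016,s)[:,:2]);print(cast(d,[[382.8,160],[395.4,160]],.020,s)[:,:2])
im=d["image"]
```

```text
[[ 0.5466 -0.2874]
 [ 0.5465 -0.2931]
 [ 0.5569 -0.2981]
 [ 0.5565 -0.3532]]
[[ 0.5461 -0.3608]
 [ 0.546  -0.3685]]
```

Request:
{"op": "move_arm", "data": {
  "targets": [
    [[0,-0.04,-0.5,0,-1],[0,0,-1,0,-1],[0,0,-1,0,-1],[0,0,-1,0,-1],[0,0,-0.7,0,-1],[0,0,-0.4,0,-1],[0,0,-0.2,0,-1],[0,0,0,0,-1],[0,0,0,0,-1]]
  ]
}}

```text
time_s: 24.65
ee_pos: [0.4901, -0.3273, 0.1956]
eef_rot: [[1.0, -0.01, 0.001], [-0.01, -1.0, -0.001], [0.001, 0.001, -1.0]]
contact_force: [0.2, 0.2, -2.2]
grip_width: 0.0385
```

Run:
```python
from h import *
s,d=wsnap("pics/w11.png");print(s["time_s"],s["ee_pos"],s["contact_force"],s["grip_width"])
x=snapshot("side")["image"];cv2.imwrite("pics/s11.png",cv2.resize(x[260:430,280:460],None,fx=3.5,fy=3.5))
```

```text
24.65 [ 0.49012649 -0.32733241  0.19555567] [ 0.21265464  0.23344781 -2.23004299] 0.03851316833378929
```

View pics/s11.png

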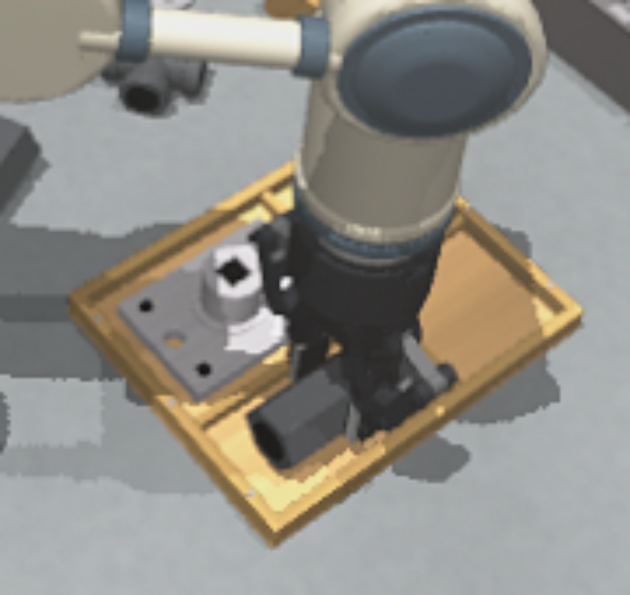

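View pics/w11.png

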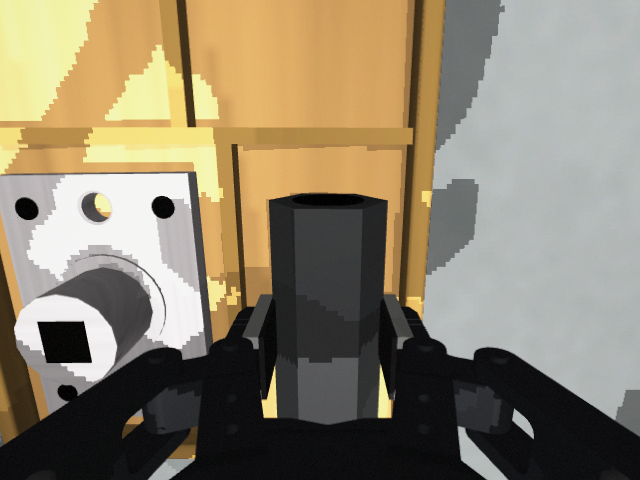

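Request:
{"op": "move_arm", "data": {
  "targets": [
    [[0,0,-0.1,0,-1],[0,0,-0.1,0,-1],[0,0,-0.06,0,-1],[0,0,0,0,-1]]
  ]
}}

```text
time_s: 25.25
ee_pos: [0.4898, -0.3271, 0.1892]
eef_rot: [[1.0, -0.01, -0.0], [-0.01, -1.0, 0.0], [-0.0, -0.0, -1.0]]
contact_force: [-0.5, -0.2, -2.7]
grip_width: 0.0383
```

Request:
{"op": "move_arm", "data": {
  "targets": [
    [[0,0,-0.05,0,-1],[0,0,-0.05,0,-1],[0,0,0,0,-1]]
  ]
}}

```text
time_s: 25.62
ee_pos: [0.4899, -0.3272, 0.188]
eef_rot: [[1.0, -0.01, 0.0], [-0.01, -1.0, -0.0], [0.0, 0.0, -1.0]]
contact_force: [-1.6, 0.7, 1.0]
grip_width: 0.0387
```

Request:
{"op": "move_arm", "data": {
  "targets": [
    [[0,0,0,0,-0.05],[0,0,0,0,0.02],[0,0,0,0,0.06],[0,0,0,0,0.08],[0,0,0,0,0.08]]
  ]
}}

```text
time_s: 26.25
ee_pos: [0.49, -0.3272, 0.1876]
eef_rot: [[1.0, -0.01, 0.0], [-0.01, -1.0, -0.0], [0.0, 0.0, -1.0]]
contact_force: [-0.7, -0.3, -0.1]
grip_width: 0.0462
```

Released without wall contact. Rising and looking.

Request:
{"op": "move_arm", "data": {
  "targets": [
    [[0,0,0.2,0,0.1],[0,0,0.4,0,0.2],[0,0,0.8,0,0.4],[0,0,1,0,0.8],[0,0,1,0,1],[0,0,1,0,1],[0,0,1,0,1],[0,0,1,0,1],[0,0,1,0,1],[0,0,0.4,0,1],[0,0,0,0,1]]
  ]
}}

```text
time_s: 27.62
ee_pos: [0.49, -0.3272, 0.3441]
eef_rot: [[1.0, -0.01, 0.001], [-0.01, -1.0, -0.001], [0.001, 0.001, -1.0]]
contact_force: [-0.3, -0.5, -0.5]
grip_width: 0.0858
```

Run:
```python
from h import *
s,d=wsnap("pics/w12.png");print(s["time_s"],s["ee_pos"],s["contact_force"],s["grip_width"])
```

```text
27.625 [ 0.48999903 -0.32720932  0.34407433] [-0.3230176  -0.49453929 -0.47662577] 0.08577401849025801
```

View pics/w12.png

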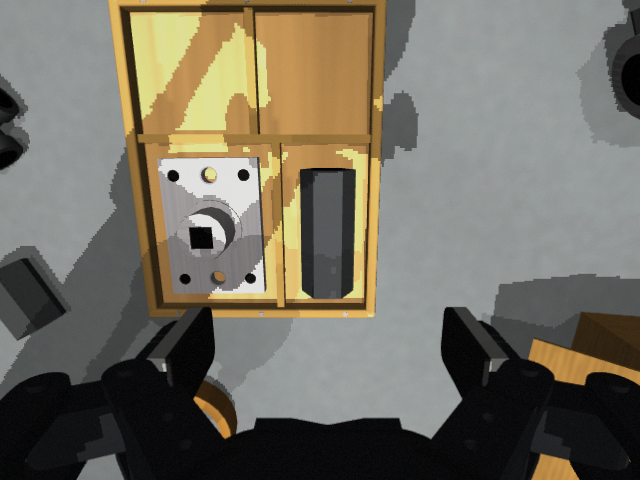

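Request:
{"op": "move_arm", "data": {
  "targets": [
    [[0.48,0.96,0,0.043,1],[0.48,0.96,0,0.043,1],[0.48,0.96,0,0.043,1],[0.48,0.96,0,0.043,1],[0.48,0.96,0,0.043,1],[0.48,0.96,0,0.043,1],[0.48,0.96,0,0.043,1],[0.48,0.96,0,0.043,1],[0.48,0.96,0,0.043,1],[0.48,0.96,0,0.043,1],[0.48,0.96,0,0.043,1],[0.48,0.96,0,0.043,1],[0.48,0.96,0,0.043,1],[0.48,0.96,0,0.043,1],[0.48,0.96,0,0.043,1],[0.48,0.96,0,0.043,1],[0.48,0.96,0,0.043,1],[0.48,0.96,0,0.043,1],[0.48,0.96,0,0.043,1],[0.48,0.96,0,0.043,1]]
  ]
}}

```text
time_s: 30.18
ee_pos: [0.6825, 0.0581, 0.3435]
eef_rot: [[0.786, 0.619, -0.0], [0.619, -0.786, -0.0], [-0.0, 0.0, -1.0]]
contact_force: [0.5, 0.2, -0.4]
grip_width: 0.0856
```

Request:
{"op": "move_arm", "data": {
  "targets": [
    [[0.48,0.96,0,0.043,1],[0,0,0,0,1],[0,0,0,0,1]]
  ]
}}

```text
time_s: 30.55
ee_pos: [0.6915, 0.0758, 0.3434]
eef_rot: [[0.766, 0.643, -0.0], [0.643, -0.766, -0.0], [-0.001, 0.0, -1.0]]
contact_force: [-0.7, -1.0, -1.0]
grip_width: 0.0854
```

Run:
```python
from h import *
s,d=wsnap("pics/w13.png");print(s["time_s"],s["ee_pos"],s["eef_rot"],s["contact_force"],s["grip_width"])
```

```text
30.55 [0.69152398 0.07582147 0.34335794] [[ 7.65768810e-01  6.43115857e-01 -3.52968919e-04]
 [ 6.43115695e-01 -7.65768879e-01 -4.76281942e-04]
 [-5.76597083e-04  1.37722003e-04 -9.99999824e-01]] [-0.67447634 -0.99272579 -1.04602168] 0.08538893171042711
```

View pics/w13.png

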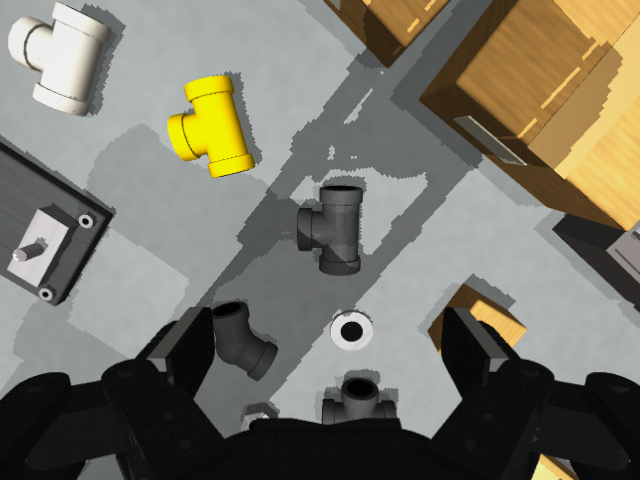

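Run:
```python
from h import *
im=cv2.imread("pics/w13.png")
cv2.imwrite("pics/c13.png",cv2.resize(cv2.convertScaleAbs(im[170:290,280:380],alpha=1.6),None,fx=5,fy=5,interpolation=cv2.INTER_CUBIC))
```

```text
(no output)
```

View pics/c13.png

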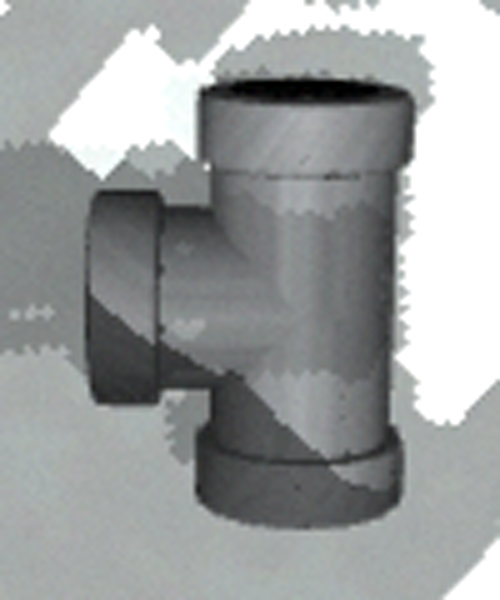

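Run:
```python
from h import *
np.set_printoptions(precision=4,suppress=True)
s=read_state();d=snapshot("wrist")
f=lambda p:np.array(p)/5+[280,170]-.4
P=[(306,130),(298.5,480),(88,300),(394,300),(125,190),(125,404)]
c=cast(d,[f(p) for p in P],.018,s)[:,:2]; g=(s["ee_pos"]+.155*s["eef_rot"][:,2])[:2]
v=c[0]-c[1];print("run ang",np.degrees(np.arctan2(v[1],v[0])));print("jaw+90",np.degrees(np.arctan2(s["eef_rot"][1,0],s["eef_rot"][0,0])))
J=s["eef_rot"][:2,:2]
print(1000*(c-g)@J)
```

```text
run ang 39.306084817162535
jaw+90 39.996685885688265
[[ 26.6787  10.8779]
 [-29.8066  10.197 ]
 [ -0.0587 -23.1439]
 [ -0.0535  24.9622]
 [ 17.3853 -17.0522]
 [-17.0593 -17.595 ]]
```

Request:
{"op": "move_arm", "data": {
  "targets": [
    [[0.03,-0.033,-1,-0.011,1],[0,0,-1,0,1],[0,0,-1,0,1],[0,0,-1,0,1],[0,0,-1,0,1],[0,0,-1,0,1],[0,0,-1,0,1],[0,0,-0.8,0,0.8],[0,0,-0.4,0,0.5],[0,0,-0.15,0,0.35],[0,0,0,0,0.2],[0,0,0,0,0.1],[0,0,0,0,0],[0,0,0,0,-1],[0,0,0,0,-1],[0,0,0,0,-1]]
  ]
}}

```text
time_s: 32.65
ee_pos: [0.6923, 0.0756, 0.1777]
eef_rot: [[0.771, 0.637, 0.002], [0.637, -0.771, 0.0], [0.001, 0.001, -1.0]]
contact_force: [-1.5, 0.1, 5.1]
grip_width: 0.0461
```

Run:
```python
from h import *
s,d=wsnap("pics/w14.png");print(s["time_s"],s["ee_pos"],s["contact_force"],s["moment"],s["grip_width"])
```

```text
32.65 [0.69231619 0.07556043 0.17773306] [-1.51312171  0.13650714  5.14106382] [ 0.14690784  0.2918958  -0.01894104] 0.04614628783233833
```

View pics/w14.png

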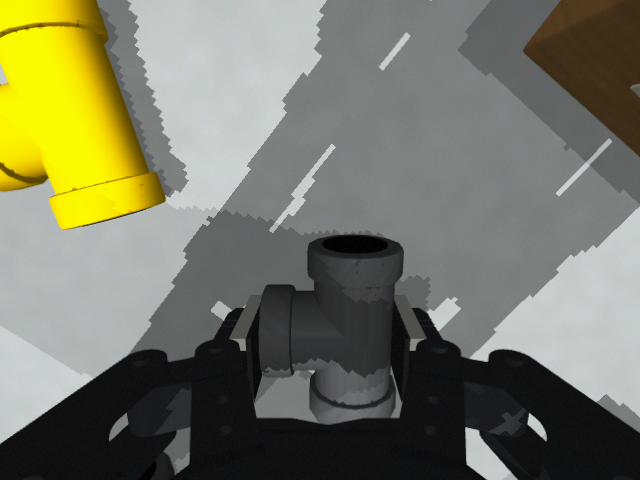

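Request:
{"op": "move_arm", "data": {
  "targets": [
    [[0,0,0.2,0,-1],[0,0,0.4,0,-1],[0,0,0.8,0,-1],[0,0,1,0,-1],[0,0,1,0,-1],[0,0,1,0,-1],[0,0,1,0,-1],[0,0,0.4,0,-1]]
  ]
}}

```text
time_s: 33.7
ee_pos: [0.6923, 0.0754, 0.2951]
eef_rot: [[0.771, 0.637, 0.003], [0.637, -0.771, 0.0], [0.002, 0.002, -1.0]]
contact_force: [0.3, 0.1, -2.3]
grip_width: 0.0462
```

Request:
{"op": "move_arm", "data": {
  "targets": [
    [[-0.14,-0.5,0,-0.056,-1],[-0.26,-0.9,0,-0.056,-1],[-0.26,-0.92,0,-0.056,-1],[-0.26,-0.92,0,-0.056,-1],[-0.26,-0.92,0,-0.056,-1],[-0.26,-0.92,0,-0.056,-1],[-0.26,-0.92,0,-0.056,-1],[-0.26,-0.92,0,-0.056,-1],[-0.26,-0.92,0,-0.056,-1],[-0.26,-0.92,0,-0.056,-1],[-0.26,-0.92,0,-0.056,-1],[-0.26,-0.92,0,-0.056,-1],[-0.26,-0.92,0,-0.056,-1],[-0.26,-0.92,0,-0.056,-1],[-0.26,-0.92,0,-0.056,-1],[-0.26,-0.92,0,-0.053,-1],[-0.26,-0.92,0,0,-1],[0,0,0,0,-1],[0,0,0,0,-1]]
  ]
}}

```text
time_s: 36.08
ee_pos: [0.6062, -0.2285, 0.2924]
eef_rot: [[1.0, -0.011, 0.0], [-0.011, -1.0, 0.001], [0.0, -0.001, -1.0]]
contact_force: [0.8, 0.7, -3.3]
grip_width: 0.0458
```

Run:
```python
from h import *
s,d=wsnap("pics/w15.png");print(s["time_s"],s["ee_pos"],s["eef_rot"],s["contact_force"],s["moment"],s["grip_width"])
x=snapshot("side")["image"];cv2.imwrite("pics/s15.png",cv2.resize(x[230:420,280:460],None,fx=3.1,fy=3.1))
```

```text
36.075 [ 0.60616637 -0.228495    0.2924348 ] [[ 9.99940039e-01 -1.09504077e-02  8.53081681e-05]
 [-1.09504538e-02 -9.99939886e-01  5.59181122e-04]
 [ 7.91797786e-05 -5.60081756e-04 -9.99999840e-01]] [ 0.79749288  0.73005371 -3.29639453] [-0.02215112  0.04322426  0.07379325] 0.045817698282530496
```

View pics/w15.png

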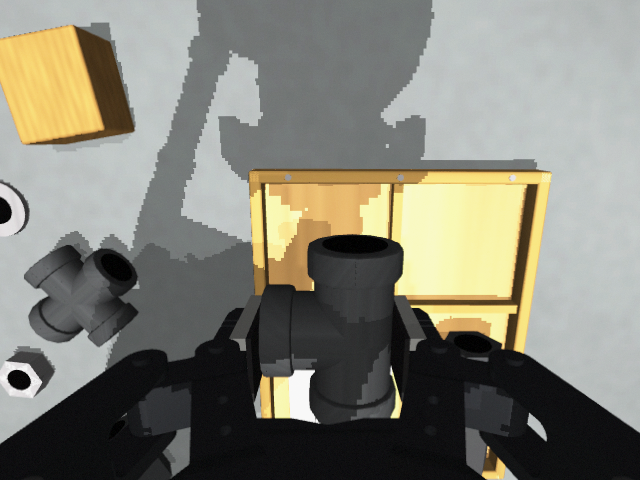

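View pics/s15.png

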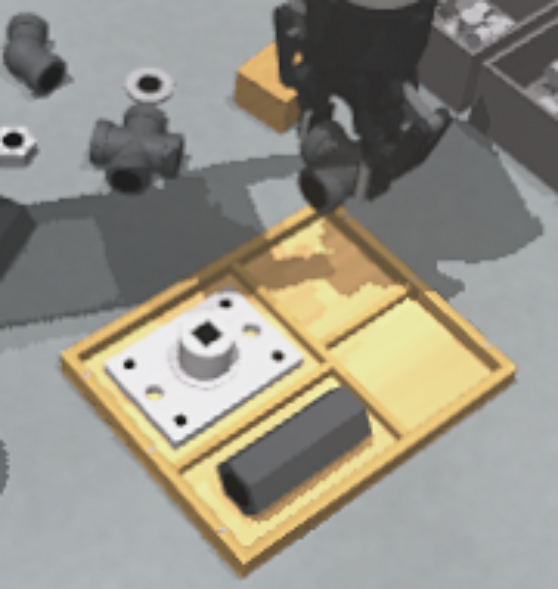

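Run:
```python
from h import *
np.set_printoptions(precision=4,suppress=True)
s=read_state();d=snapshot("wrist")
im=d["image"];cv2.imwrite("pics/c15.png",cv2.resize(im[160:230,240:410],None,fx=4.5,fy=4.5,interpolation=cv2.INTER_CUBIC))
```

```text
(no output)
```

View pics/c15.png

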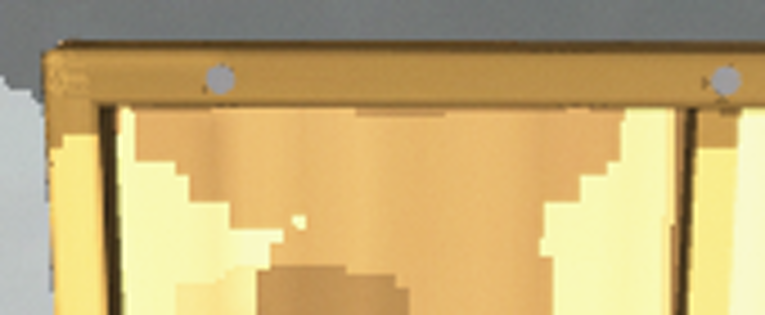

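Run:
```python
from h import *
np.set_printoptions(precision=4,suppress=True)
s=read_state();d=snapshot("wrist")
print(cast(d,[[330,170.7],[330,182.8],[262.6,215]],.020,s)[:,:2],cast(d,[[393.4,215],[403.5,215]],.016,s)[:,:2])
print(cast(d,[[260,170.7],[540,170.7+1]],.02,s))
```

```text
[[ 0.6562 -0.2309]
 [ 0.6488 -0.2308]
 [ 0.6289 -0.1877]] [[ 0.6273 -0.2718]
 [ 0.6272 -0.2783]]
[[ 0.6567 -0.1876  0.02  ]
 [ 0.6545 -0.3611  0.02  ]]
```

Request:
{"op": "move_arm", "data": {
  "targets": [
    [[0.03,-0.06,-0.5,0,-1],[0,0,-1,0,-1],[0,0,-1,0,-1],[0,0,-1,0,-1],[0,0,-0.8,0,-1],[0,0,-0.4,0,-1],[0,0,-0.3,0,-1],[0,0,-0.1,0,-1],[0,0,0,0,-1],[0,0,0,0,-1]]
  ]
}}

```text
time_s: 37.52
ee_pos: [0.6069, -0.2299, 0.1912]
eef_rot: [[1.0, -0.011, 0.001], [-0.011, -1.0, -0.0], [0.001, 0.0, -1.0]]
contact_force: [0.2, -0.1, -3.2]
grip_width: 0.0462
```

Run:
```python
from h import *
s,d=wsnap("pics/w16.png");print(s["time_s"],s["ee_pos"],s["contact_force"],s["moment"],s["grip_width"])
```

```text
37.525 [ 0.60689153 -0.2298778   0.19120469] [ 0.16934456 -0.05683166 -3.2107498 ] [ 0.03546407  0.00533548 -0.01769967] 0.046152241894657754
```

View pics/w16.png

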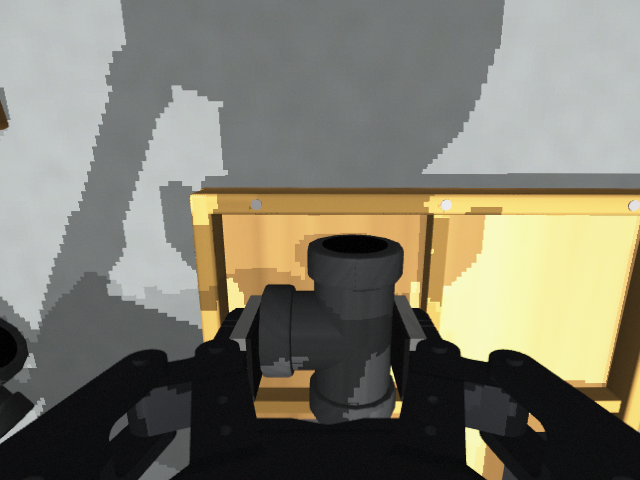

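Request:
{"op": "move_arm", "data": {
  "targets": [
    [[0,0,-0.1,0,-1],[0,0,-0.1,0,-1],[0,0,-0.08,0,-1],[0,0,-0.06,0,-1],[0,0,-0.04,0,-1],[0,0,0,0,-1]]
  ]
}}

```text
time_s: 38.33
ee_pos: [0.6067, -0.2298, 0.1837]
eef_rot: [[1.0, -0.011, 0.0], [-0.011, -1.0, -0.0], [0.0, 0.0, -1.0]]
contact_force: [-4.6, 1.8, 3.9]
grip_width: 0.0461
```

Touched down (+3.9 N, had been −3.2). Opening a little.

Request:
{"op": "move_arm", "data": {
  "targets": [
    [[0,0,0,0,0.1],[0,0,0,0,0.18],[0,0,0,0,0.25],[0,0,0,0,0.25],[0,0,0,0,0.25]]
  ]
}}

```text
time_s: 38.95
ee_pos: [0.6068, -0.2299, 0.1828]
eef_rot: [[1.0, -0.011, 0.0], [-0.011, -1.0, -0.0], [0.0, 0.0, -1.0]]
contact_force: [0.5, 0.9, -0.9]
grip_width: 0.0531
```

Request:
{"op": "move_arm", "data": {
  "targets": [
    [[0,0,0.2,0,0.25],[0,0,0.5,0,0.3],[0,0,0.8,0,0.5],[0,0,1,0,0.8],[0,0,1,0,1],[0,0,1,0,1],[0,0,1,0,1],[0,0,1,0,1],[0,0,1,0,1],[0,0,0.5,0,1],[0,0,0,0,1]]
  ]
}}

```text
time_s: 40.33
ee_pos: [0.6068, -0.2299, 0.3439]
eef_rot: [[1.0, -0.011, 0.001], [-0.011, -1.0, -0.001], [0.001, 0.001, -1.0]]
contact_force: [-0.1, -0.2, -0.5]
grip_width: 0.0851
```

Run:
```python
from h import *
s,d=wsnap("pics/w17.png");print(s["time_s"],s["ee_pos"],s["contact_force"],s["grip_width"])
```

```text
40.325 [ 0.60684197 -0.22986108  0.34387769] [-0.08947773 -0.2471349  -0.4924585 ] 0.08510475680202645
```

View pics/w17.png

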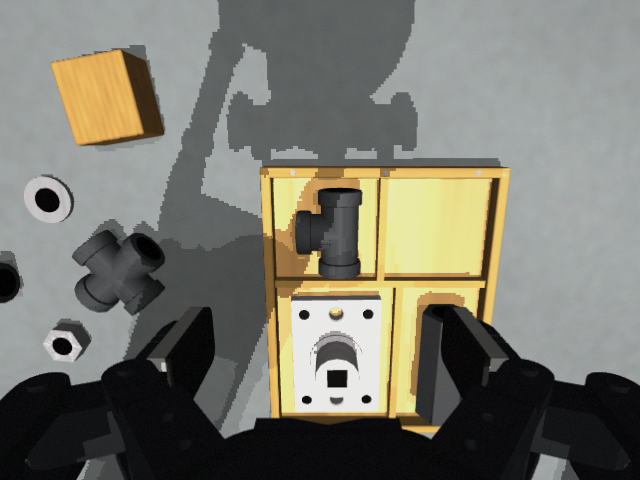

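Request:
{"op": "move_arm", "data": {
  "targets": [
    [[-0.354,0.946,0,0.096,1],[-0.354,0.946,0,0.096,1],[-0.354,0.946,0,0.096,1],[-0.354,0.946,0,0.096,1],[-0.354,0.946,0,0.096,1],[-0.354,0.946,0,0.096,1],[-0.354,0.946,0,0.096,1],[-0.354,0.946,0,0.096,1],[-0.354,0.946,0,0.096,1],[-0.354,0.946,0,0.096,1],[-0.354,0.946,0,0.096,1],[-0.354,0.946,0,0.096,1],[-0.354,0.946,0,0.096,1],[-0.354,0.946,0,0.096,1],[-0.354,0.946,0,0.096,1],[-0.354,0.946,0,0.096,1],[-0.354,0.946,0,0.096,1],[-0.354,0.946,0,0.096,1],[-0.354,0.946,0,0.096,1],[-0.354,0.946,0,0.096,1]]
  ]
}}

```text
time_s: 42.88
ee_pos: [0.4647, 0.1492, 0.3415]
eef_rot: [[0.071, 0.997, -0.002], [0.997, -0.071, -0.0], [-0.001, -0.002, -1.0]]
contact_force: [-0.7, 0.4, 0.0]
grip_width: 0.0854
```

Request:
{"op": "move_arm", "data": {
  "targets": [
    [[-0.354,0.946,0,0,1],[-0.354,0.946,0,0,1],[-0.354,0.946,0,0,1],[-0.354,0.946,0,0,1],[-0.354,0.946,0,0,1],[-0.354,0.946,0,0,1],[-0.354,0.946,0,0,1],[0,0,0,0,1],[0,0,0,0,1]]
  ]
}}

```text
time_s: 44.0
ee_pos: [0.4156, 0.2807, 0.3421]
eef_rot: [[0.074, 0.997, -0.001], [0.997, -0.074, -0.001], [-0.001, -0.001, -1.0]]
contact_force: [0.8, 0.5, -0.2]
grip_width: 0.0851
```

Run:
```python
from h import *
s,d=wsnap("pics/w18.png");print(s["time_s"],s["ee_pos"],s["eef_rot"],s["contact_force"],s["grip_width"])
```

```text
44.0 [0.41560945 0.28070155 0.34209771] [[ 7.38000627e-02  9.97272557e-01 -9.98659305e-04]
 [ 9.97272421e-01 -7.38011097e-02 -1.05558472e-03]
 [-1.12640784e-03 -9.18033164e-04 -9.99998944e-01]] [ 0.83553266  0.47859774 -0.21946397] 0.08508115875074344
```

View pics/w18.png

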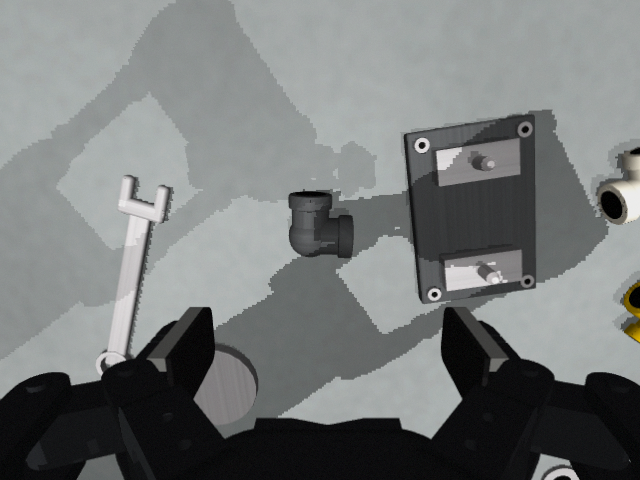

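Run:
```python
from h import *
im=cv2.imread("pics/w18.png")
cv2.imwrite("pics/c18.png",cv2.resize(cv2.convertScaleAbs(im[175:275,270:370],alpha=1.8),None,fx=6,fy=6,interpolation=cv2.INTER_CUBIC))
```

```text
(no output)
```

View pics/c18.png

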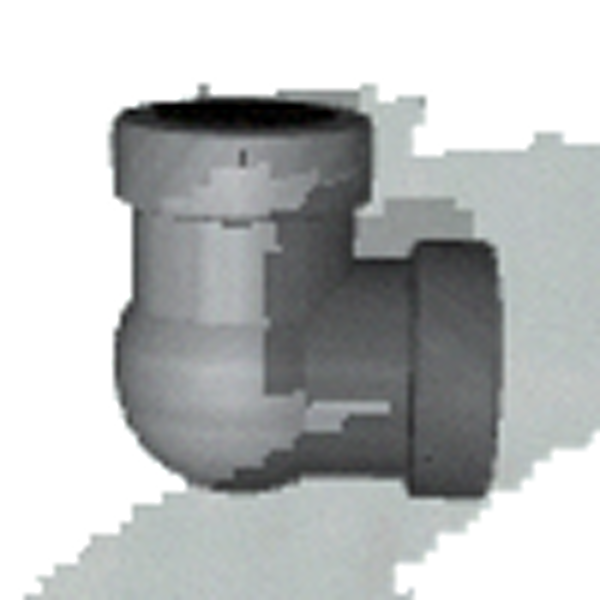

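Run:
```python
from h import *
np.set_printoptions(precision=4,suppress=True)
s=read_state();d=snapshot("wrist")
f=lambda p:np.array(p)/6+[270,175]-.4
P=[(455,241),(455,497),(113,160),(370,160),(500,367),(115,367),(243,362)]
c=cast(d,[f(p) for p in P],.018,s)[:,:2]; g=(s["ee_pos"]+.155*s["eef_rot"][:,2])[:2]
J=s["eef_rot"][:2,:2]
t=1000*(c-g)@J;print(t)
print("mid arm x", t[:2].mean(0),"arm y",t[2:4].mean(0),"gripmid",t[4:6].mean(0))
```

```text
[[ 11.7058  13.7755]
 [-22.8471  14.2118]
 [ 22.211  -30.1028]
 [ 22.2095   2.7715]
 [ -5.0363  19.8846]
 [ -5.039  -30.5758]
 [ -4.3647 -13.7898]]
mid arm x [-5.5706 13.9937] arm y [ 22.2102 -13.6656] gripmid [-5.0376 -5.3456]
```

Request:
{"op": "move_arm", "data": {
  "targets": [
    [[-0.286,-0.24,-1,0,1],[0,0,-1,0,1],[0,0,-1,0,0.8],[0,0,-1,0,0.8],[0,0,-1,0,0.8],[0,0,-1,0,0.8],[0,0,-1,0,0.8],[0,0,-0.8,0,0.7],[0,0,-0.35,0,0.5],[0,0,-0.15,0,0.4],[0,0,0,0,0.3],[0,0,0,0,0.2],[0,0,0,0,0.1],[0,0,0,0,-1],[0,0,0,0,-1],[0,0,0,0,-1]]
  ]
}}

```text
time_s: 46.1
ee_pos: [0.4102, 0.2764, 0.178]
eef_rot: [[0.074, 0.997, 0.002], [0.997, -0.074, 0.001], [0.001, 0.002, -1.0]]
contact_force: [-0.5, -1.2, 4.6]
grip_width: 0.048
```

Run:
```python
from h import *
s,d=wsnap("pics/w19.png");print(s["time_s"],s["ee_pos"],s["contact_force"],s["moment"],s["grip_width"])
```

```text
46.1 [0.41022691 0.27636054 0.1779994 ] [-0.54183348 -1.21999367  4.63323782] [-0.16818544  0.10639302  0.02025106] 0.048022427877529576
```

View pics/w19.png

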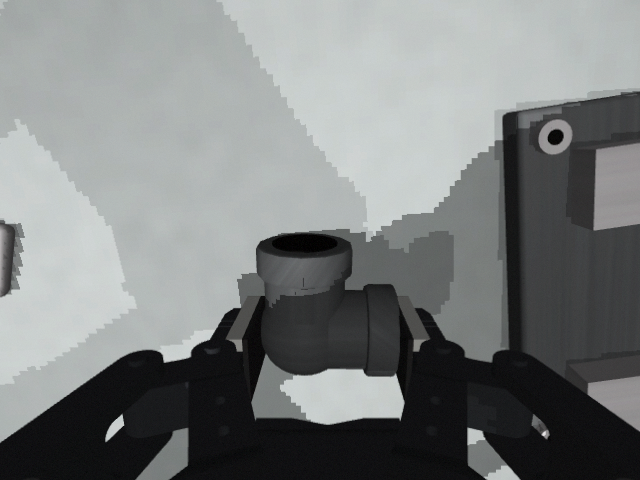

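Request:
{"op": "move_arm", "data": {
  "targets": [
    [[0,0,0.2,0,-1],[0,0,0.4,0,-1],[0,0,0.8,0,-1],[0,0,1,0,-1],[0,0,1,0,-1],[0,0,1,0,-1],[0,0,1,0,-1],[0,0,0.4,0,-1]]
  ]
}}

```text
time_s: 47.15
ee_pos: [0.41, 0.2764, 0.295]
eef_rot: [[0.074, 0.997, 0.002], [0.997, -0.074, 0.001], [0.001, 0.002, -1.0]]
contact_force: [-0.6, 0.6, -2.5]
grip_width: 0.048
```

Request:
{"op": "move_arm", "data": {
  "targets": [
    [[0.15,-0.5,0,-0.08,-1],[0.3,-0.95,0,-0.08,-1],[0.3,-0.95,0,-0.08,-1],[0.3,-0.95,0,-0.08,-1],[0.3,-0.95,0,-0.08,-1],[0.3,-0.95,0,-0.08,-1],[0.3,-0.95,0,-0.08,-1],[0.3,-0.95,0,-0.08,-1],[0.3,-0.95,0,-0.08,-1],[0.3,-0.95,0,-0.08,-1],[0.3,-0.95,0,-0.08,-1],[0.3,-0.95,0,-0.08,-1],[0.3,-0.95,0,-0.08,-1],[0.3,-0.95,0,-0.08,-1],[0.3,-0.95,0,-0.08,-1],[0.3,-0.95,0,-0.08,-1],[0.3,-0.95,0,-0.08,-1],[0.3,-0.95,0,-0.08,-1],[0.3,-0.95,0,-0.08,-1],[0.3,-0.95,0,-0.08,-1]]
  ]
}}

```text
time_s: 49.65
ee_pos: [0.5272, -0.0961, 0.2928]
eef_rot: [[0.972, 0.234, -0.0], [0.234, -0.972, 0.0], [-0.0, -0.0, -1.0]]
contact_force: [-0.3, 0.4, -1.4]
grip_width: 0.0479
```

Request:
{"op": "move_arm", "data": {
  "targets": [
    [[0.3,-0.95,0,-0.08,-1],[0.3,-0.95,0,-0.08,-1],[0.3,-0.95,0,-0.08,-1],[0.3,-0.95,0,-0.08,-1],[0.3,-0.95,0,0,-1],[0.3,-0.95,0,0,-1],[0.3,-0.95,0,0,-1],[0.3,-0.95,0,0,-1],[0.3,-0.95,0,0,-1],[0.3,-0.95,0,0,-1],[0.25,-0.95,0,0,-1],[0,-0.8,0,0,-1],[0,0,0,0,-1],[0,0,0,0,-1]]
  ]
}}

```text
time_s: 51.4
ee_pos: [0.5918, -0.3195, 0.2928]
eef_rot: [[1.0, -0.011, -0.0], [-0.011, -1.0, 0.001], [-0.0, -0.001, -1.0]]
contact_force: [-0.2, -0.2, -2.5]
grip_width: 0.048
```

Run:
```python
from h import *
s,d=wsnap("pics/w20.png");print(s["time_s"],s["ee_pos"],s["eef_rot"],s["contact_force"],s["grip_width"])
```

```text
51.4 [ 0.59177501 -0.31954651  0.29282826] [[ 9.99939126e-01 -1.10333837e-02 -9.40332370e-05]
 [-1.10333292e-02 -9.99938973e-01  5.61827578e-04]
 [-1.00226358e-04 -5.60755878e-04 -9.99999838e-01]] [-0.2108973  -0.21034563 -2.48964413] 0.04804065107675627
```

View pics/w20.png

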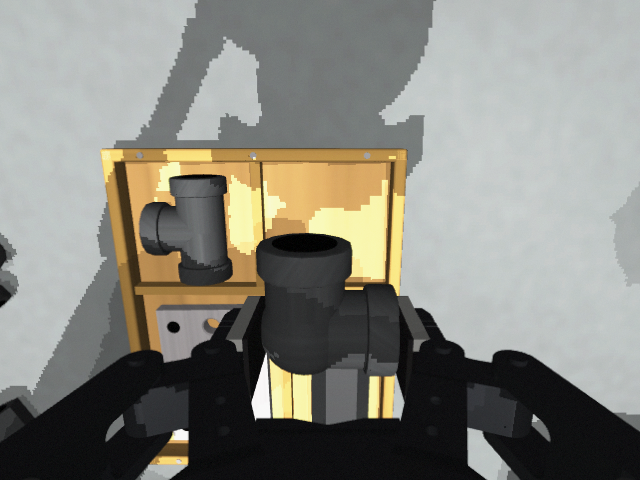

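Run:
```python
from h import *
np.set_printoptions(precision=4,suppress=True)
s=read_state();d=snapshot("wrist")
print(cast(d,[[250.5,215],[261,215],[238,291]],.016,s)[:,:2],cast(d,[[388,215],[404,215],[330,162]],.020,s)[:,:2])
cv2.imwrite("pics/c20.png",cv2.resize(d["image"][145:235,235:415],None,fx=4.4,fy=4.4,interpolation=cv2.INTER_CUBIC))
```

```text
[[ 0.6136 -0.2703]
 [ 0.6136 -0.2772]
 [ 0.5608 -0.2583]] [[ 0.6135 -0.359 ]
 [ 0.6134 -0.3693]
 [ 0.647  -0.3223]]
```

View pics/c20.png

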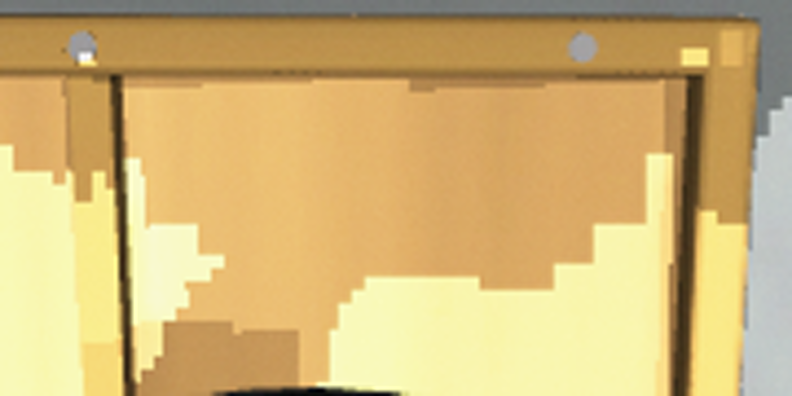

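Request:
{"op": "move_arm", "data": {
  "targets": [
    [[0.31,-0.02,-0.5,0,-1],[0,0,-1,0,-1],[0,0,-1,0,-1],[0,0,-1,0,-1],[0,0,-0.8,0,-1],[0,0,-0.4,0,-1],[0,0,-0.3,0,-1],[0,0,-0.1,0,-1],[0,0,0,0,-1],[0,0,0,0,-1]]
  ]
}}

```text
time_s: 52.75
ee_pos: [0.5982, -0.3203, 0.1917]
eef_rot: [[1.0, -0.011, 0.001], [-0.011, -1.0, -0.001], [0.001, 0.001, -1.0]]
contact_force: [0.1, -0.8, -0.9]
grip_width: 0.0484
```

Run:
```python
from h import *
s,d=wsnap("pics/w21.png");print(s["time_s"],s["ee_pos"],s["contact_force"],s["moment"],s["grip_width"])
```

```text
52.75 [ 0.59819327 -0.3202781   0.19166926] [ 0.06505654 -0.7574128  -0.86932982] [-0.02983905  0.03576912 -0.02273163] 0.048351007325901
```

View pics/w21.png

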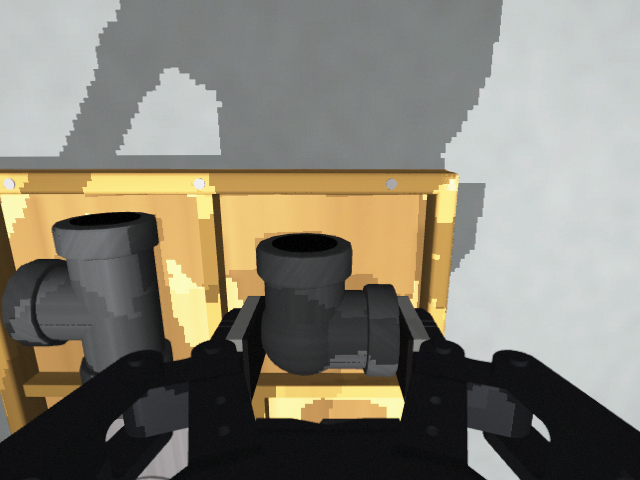

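Request:
{"op": "move_arm", "data": {
  "targets": [
    [[0,0,-0.1,0,-1],[0,0,-0.1,0,-1],[0,0,-0.08,0,-1],[0,0,-0.06,0,-1],[0,0,-0.04,0,-1],[0,0,0,0,-1]]
  ]
}}

```text
time_s: 53.55
ee_pos: [0.598, -0.3202, 0.1841]
eef_rot: [[1.0, -0.011, 0.0], [-0.011, -1.0, -0.0], [0.0, 0.0, -1.0]]
contact_force: [-3.9, 1.6, 3.3]
grip_width: 0.0475
```

Request:
{"op": "move_arm", "data": {
  "targets": [
    [[0,0,0,0,0.13],[0,0,0,0,0.2],[0,0,0,0,0.27],[0,0,0,0,0.27],[0,0,0,0,0.27]]
  ]
}}

```text
time_s: 54.18
ee_pos: [0.5981, -0.3202, 0.1831]
eef_rot: [[1.0, -0.011, -0.0], [-0.011, -1.0, 0.0], [-0.0, -0.0, -1.0]]
contact_force: [-0.0, 0.6, -0.7]
grip_width: 0.0545
```

Request:
{"op": "move_arm", "data": {
  "targets": [
    [[0,0,0.2,0,0.27],[0,0,0.5,0,0.3],[0,0,0.8,0,0.3],[0,0,1,0,0.5],[0,0,1,0,1],[0,0,1,0,1],[0,0,1,0,1],[0,0,1,0,1],[0,0,1,0,1],[-0.5,0,0.5,0,1],[-1,0,0.5,0,1],[-1,0,0.5,0,1],[-1,0,0.5,0,1],[-1,0,0.5,0,1],[0,0,0,0,1],[0,0,0,0,1]]
  ]
}}

```text
time_s: 56.18
ee_pos: [0.5081, -0.3202, 0.3827]
eef_rot: [[1.0, -0.011, -0.0], [-0.011, -1.0, 0.0], [-0.0, -0.0, -1.0]]
contact_force: [0.4, -0.2, -0.1]
grip_width: 0.0849
```

Run:
```python
from h import *
s,d=wsnap("pics/w22.png");print(s["time_s"],s["ee_pos"],s["contact_force"],s["grip_width"])
x=snapshot("side")["image"];cv2.imwrite("pics/s22.png",x)
```

```text
56.175 [ 0.50810363 -0.32015391  0.38274761] [ 0.35500857 -0.15521164 -0.10938831] 0.08492507367602811
```

View pics/w22.png

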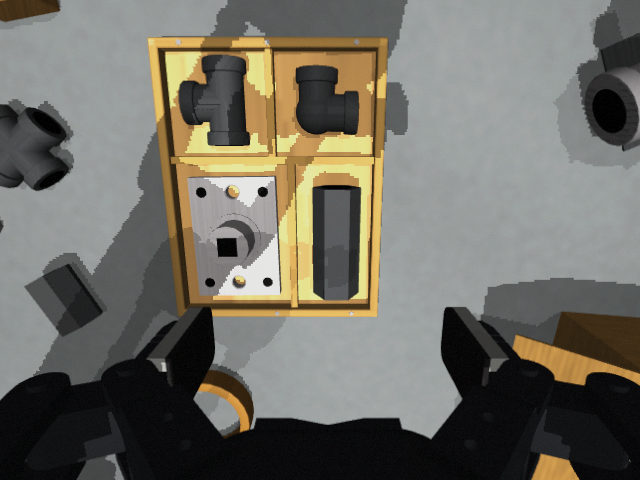

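View pics/s22.png

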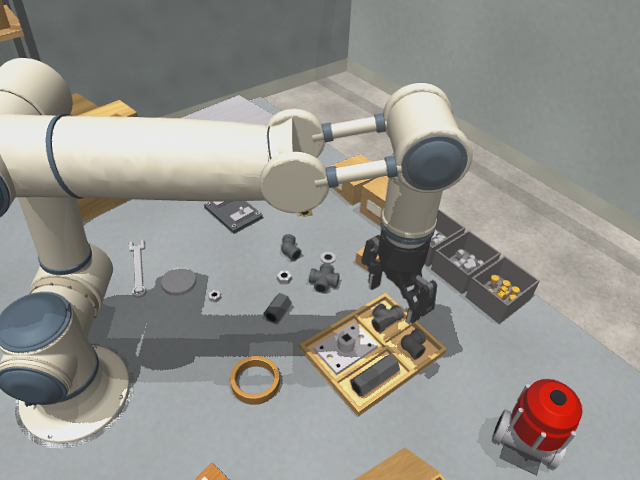

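All four parts are in their bays, flat on the floor (tee at (215,100), elbow at (326,100), plate at (235,235), coupling at (337,242) in the wrist view). The cross, bend and short coupling haven't moved, and the gripper is clear and still. I'm handing the job in.

Run:
```python
from rig import *
print(finish_job())
```

```text
the job is handed in; nothing more can be done
None
```

The valve kit is made up and handed in at about 56 s of the 112 s allowed. I placed the parts in the order given: plate, long coupling, tee, elbow.

- **Plate:** it came straight up off the pins. The wrist force matched only its weight, about 3.5 N, so nothing dragged, and it looked level once clear of the pins. I set it down with light contact.
- **Other three parts:** the coupling, tee and elbow were each lowered until the force changed sign (readings of +1 to +4 N). I opened the fingers only a few millimetres before rising.
- **Last checks:** the final wrist and side pictures show each part lying in its own bay. In them the cross, 45-degree bend and short coupling are where they started, and the gripper is open and clear with no outside force on it.
- **Disagreement:** the top camera put the tray about 4 mm off in y from the wrist camera. I used the wrist measurements, and the parts landed well inside their bays. None of the checks failed.

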